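# Clip the hallway light onto the letter rack

## Task

Draw the red clip-on light out of its wooden cubby by its nose and set it down on the bench, then take it by its tails and squeeze it open. Clip it onto the front upright edge of the letter rack's tall middle panel, level, lamp up, pointing straight at the panel, with the middle of the jaws within the white band and the rubber jaw pads fully over the edge; let go so that the spring holds it there. Leave the other things on the bench where they are.

Things in the scene. Friction and masses are not known exactly. Their poses are not given: they have to be found in the camera images.
- light: Red clip-on light, 55 g: two sprung arms, 22 mm tall as it lies, on a hub 16 mm across with a white lamp dome on top (21 mm across, 34 mm high). Origin: hub axis at the underside; x points along the nose to the jaws, z up through the lamp. The nose reaches 46 mm ahead of the origin, 17 to 22 mm wide, sides almost parallel; gripping it does not open it. Tails: see point tails.
- jaw (a point): Point midway between the two rubber jaw pads, 38 mm ahead of the light's origin and 11 mm above its underside; axes as the light's. The pads run from 30 to 46 mm ahead of the origin and are 22 mm tall; the throat behind them is free back to 8 mm ahead of the origin.
- tails (a point): Where to pinch the two straight tails, midway between them, 50 mm behind the light's origin, 11 mm above its underside; axes as the light's. The tails end 64 mm behind the origin; over their outsides 50 mm wide here, 57 mm at the ends. Pinching here (about 10 N a side) opens the jaws; fully open the tails are parallel, 22 mm over their outsides, and the jaws gape 20 to 29 mm.
- clip_left (a joint): Opening angle of the light's left arm (rad): 0 shut, 0.06 when clipped on the 8 mm panel, 0.28 fully open.
- clip_right (a joint): The same for the right arm; the two arms move together as mirror images.
- cubby: Fixed pale wooden cubby, 75 deep x 96 wide x 46 mm high, open at its front (-x side); no floor of its own. Inside 80 mm wide and 38 mm high. Origin: bench level, middle of the mouth; x points into the cubby. At the start the light lies on the bench with its tails inside and its nose sticking out to -x.
- rack: Fixed dark steel letter rack: base 140 x 80 x 30 mm high; along its middle an upright panel 8 mm thick, 30 to 150 mm above the bench, whose bare front edge looks to -x. Letters and lower side plates stand 50 mm and more behind that edge. Origin: bench level, under the middle of the front edge; x points back along the panel, y across its thickness.
- edge (a point): Middle of the panel's front edge at the middle of the white band (95 mm above the bench; the band is 40 mm tall, from 75 to 115 mm); axes as the rack's.
- ice_grip_case: Loose orange case 80 x 130 x 45 mm, bystander; origin under its centre.
- votive: Loose glass votive cup, 64 mm across, 60 mm high, bystander; origin under its centre.
- comb: Loose blue plastic comb 150 x 32 x 5 mm lying along its x, bystander.
- opener: Loose steel bottle opener about 135 x 44 x 6 mm lying along its x, bystander.
- coaster: Loose cork coaster 90 mm across, 8 mm thick, bystander.
- pot: Loose terracotta pot with a small plant, 92 mm across, pot 80 mm and leaves 150 mm high, bystander.
Things that resemble listed ones, but are neither listed nor needed, are in the scene too. Of the things that look like the light, the largest one is meant.

How it is judged:
By the outcome, as a careful person would: the job done as asked, in the order asked, and still so for the second after the job is handed in, with the robot touching nothing.
It also fails if it takes over 64 s, if anything falls off the work surface, if the arm or the gripper's body presses on something with over 40 N, if the wrist force passes 120 N, or if a joint passes its speed limit or range.

## Robot

A 6-joint arm with a two-finger parallel gripper is mounted at the origin on the work surface. World frame = base frame: x ahead of the robot, y to its left, z up, the work surface at z = 0. Lengths are in m, angles in rad, forces in N, time in s.
With the tool pointing down it reaches from about 0.25 to 0.725 m from the base axis. Payload 4 kg.
Tool frame: the origin (TCP) lies on the centre line of the jaws, within the pads' length; the fingertips stand 25 mm ahead of it and the grasp point (between the pads) lies 6 mm ahead of it; z points along the fingers, x is the direction in which the jaws open and shut, and the axes are right-handed (so a half turn about z gives the same grasp; the last joint's range is limited). The gripper opens to 85 mm and grips with 20 to 120 N. Pads are 22 mm wide; open, the fingers measure 114 mm over their backs; the gripper's body (76 mm by 85 mm) begins 54 mm behind the grasp point. The pads swing forward as they close: fully open they stand 13 mm farther back than shut.
Start: joints at [1.204, 0.241, 0.005, 1.335, 0, 1.571], TCP at [0.179, 0.467, 0.256] pointing down, gripper open.
Joint ranges: [-2.72, 2.72], [-1.05, 1.87], [-1.09, 1.28], [-1.99, 2.15], [-1.42, 1.44], [-3.14, 3.14]. Speed limits (rad/s): [2.79, 2.79, 3.14, 3.14, 3.14, 3.14].

## Interface

Orientations are given as a unit quaternion [x, y, z, w].
In Python, from workcell import bot, imaging, order gives the robot as it stands.
- The arm moves only by the tool carry_out, never from a script. Its argument "moves" is a list of rows, each a list of 5 numbers: the shift along the tool's x, y, z scaled (see below), then the turn about the tool's z scaled (see below), then the opening, from -1 (shut) to 1 (fully open). In form: [[tx, ty, tz, roll, hand], ...]. A call has 1 to 20 rows; each row is the pose to reach, as a shift and turn from the pose commanded when the call began, along the tool's axes at that moment; what a row does not reach only later rows make up. The controller multiplies each number of a shift by 0.1 m and each number of a turn by 90 degrees. A row lasts 1/10 s, in which the tool goes at most 50 mm and 8.59 degrees, less where a joint would pass 70% of its speed; a pose out of reach is approached as far as the arm can. A call with a number of a shift or a turn outside -1 to 1 is refused whole. A call with a gripper value outside its range is refused whole. The fingers move at their own pace and stop on an object; the grip force is fixed at half the most. Time passes only in rows, so rows that repeat a pose let the fingers close. It gives the time, the measured TCP pose, the force and the opening at its end, in the units of the state.
- bot.get_obs(): the state, without advancing time (a new reading comes with each control period).
- imaging.camera(name): name is "scene" or "top"; returns the picture (384x512x3 uint8, red, green, blue); there is no depth.
- imaging.camera_model(name): a dict with "fovy" (degrees; the focal length in pixels is half the picture's height over the tangent of half this angle, whatever the lens; pixels are square), "cx", "cy" (the principal point, pixels), "eye" and "rotation" of the camera in the world. Camera axes: x right, y up, looking along -z (the intrinsics and any distortion apply to the point x, -y, -z); pixel columns grow to the right and rows downward; lengths in m; the calibration is good to about 2 mm. A picture is of the moment at which its call begins. camera_model takes no time and is no camera call.
- order.job_done(): hands the job in, once; it reports no verdict.
The state is a dict: "clock": time; "joint_pos": joint angles; "joint_vel": joint speeds; "tau": joint torques, N m; "eef_pos": TCP position; "tool_rot": TCP orientation; "ft_force": force on the tool from outside, world axes, zero at the start; "ft_torque": the same for the moment, N m; "grip_width": finger opening in m.
Only numpy, scipy, OpenCV 4.12 (cv2) and the standard library are available. Lean on these libraries where they do the work, as an engineer would, in place of code of your own. Each camera call takes 0.05 s, during which the arm holds its last target.

## Working session

There is one attempt and no reset: what is moved stays moved. The work goes in short steps, Python scripts to look and compute and a tool call to move; the robot and the scene stay as the last step left them, time stands still between calls to the robot, and variables do not carry over. Pictures are saved under pics/ and viewed, and the job is handed in when it is done.

Besides the shell and the picture viewer there is one more tool, called after "Request:" as name(argument=value, ...), one argument or row to a line, values as JSON. carry_out: Moves the arm, as the interface text tells. Its arguments: {"type":"object","properties":{"moves":{"type":"array","items":{"type":"array","items":{"type":"number","minimum":-1,"maximum":1}}}},"required":["moves"]}

```bash
ls; mkdir -p pics; python3 - <<'E'
from workcell import bot, imaging, order
import cv2
for n in ("scene","top"):
    im=imaging.camera(n); cv2.imwrite(f"pics/{n}0.png",im[:,:,::-1])
    print(imaging.camera_model(n))
print(bot.get_obs())
E
```

```text
pics
{'fovy': 44.384919995695725, 'cx': 255.4165224960514, 'cy': 199.0127658590838, 'eye': array([1.562374  , 0.04424203, 1.13006231]), 'rotation': array([0.26332282, 0.27234348, 0.6570778 , 0.65171995])}
{'fovy': 57.71993655251263, 'cx': 251.54527087009342, 'cy': 194.46636730955015, 'eye': array([0.32805604, 0.02718308, 1.03346781]), 'rotation': array([ 0.08091338, -0.08333933, -0.69478755,  0.70977309])}
{'clock': 0.1, 'joint_pos': array([ 1.20402039e+00,  2.41342943e-01,  3.86389402e-03,  1.33524007e+00,
       -4.47291323e-06,  1.57078676e+00]), 'joint_vel': array([ 0.00044776, -0.00100244,  0.00465517, -0.00102344, -0.00030356,
        0.00135648]), 'tau': array([ 2.38520141e-05, -3.73137116e+01,  2.53010005e+01,  1.08506522e-02,
       -5.92157926e-05, -2.67529103e-06]), 'eef_pos': array([0.17911439, 0.46624756, 0.2555012 ]), 'tool_rot': array([ 8.24195815e-01,  5.66304100e-01, -7.91115564e-04,  5.46277031e-04]), 'ft_force': array([ 0.18147369, -0.36605594, -0.29209569]), 'ft_torque': array([-0.03105546, -0.01944156, -0.04264168]), 'grip_width': 0.08551469389820607}
```

View pics/scene0.png

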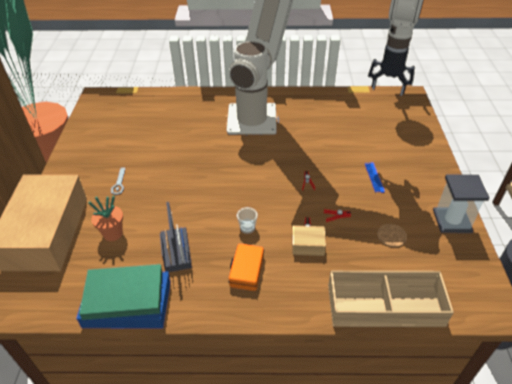

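View pics/top0.png

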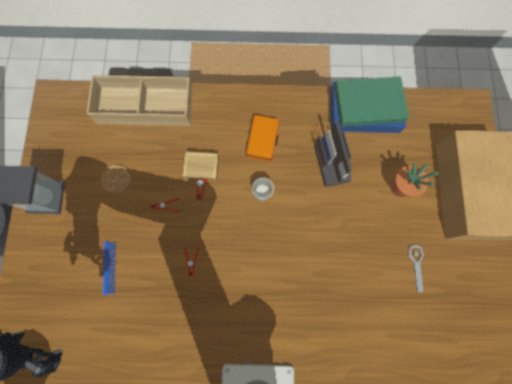

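```bash
cat > h.py <<'E'
import numpy as np, cv2
from scipy.spatial.transform import Rotation as R
from workcell import bot, imaging, order
def K(n):
    m=imaging.camera_model(n); f=192/np.tan(np.radians(m['fovy']/2)); return m,f
def proj(n,p):
    m,f=K(n); c=R.from_quat(m['rotation']).inv().apply(np.asarray(p)-m['eye'])
    return np.stack([m['cx']+f*c[...,0]/-c[...,2], m['cy']-f*c[...,1]/-c[...,2]],-1)
def back(n,uv,z):
    m,f=K(n); uv=np.asarray(uv,float)
    d=np.stack([(uv[...,0]-m['cx'])/f,-(uv[...,1]-m['cy'])/f,-np.ones(uv.shape[:-1])],-1)
    d=R.from_quat(m['rotation']).apply(d.reshape(-1,3)).reshape(d.shape)
    t=(z-m['eye'][2])/d[...,2]
    return m['eye']+d*t[...,None]
def crop(src,box,k,out):
    im=cv2.imread(src); x,y,w,h=box
    cv2.imwrite(out,cv2.resize(im[y:y+h,x:x+w],None,fx=k,fy=k,interpolation=cv2.INTER_CUBIC))
E
python3 - <<'E'
from h import *
print({k:v for k,v in imaging.camera_model('top').items()}.keys())
crop('pics/top0.png',(140,140,100,75),8,'pics/t1.png')
crop('pics/scene0.png',(270,160,100,75),8,'pics/s1.png')
crop('pics/top0.png',(300,100,70,100),6,'pics/t2.png')
crop('pics/scene0.png',(140,190,70,100),6,'pics/s2.png')
E
```

```text
dict_keys(['fovy', 'cx', 'cy', 'eye', 'rotation'])
```

View pics/t1.png

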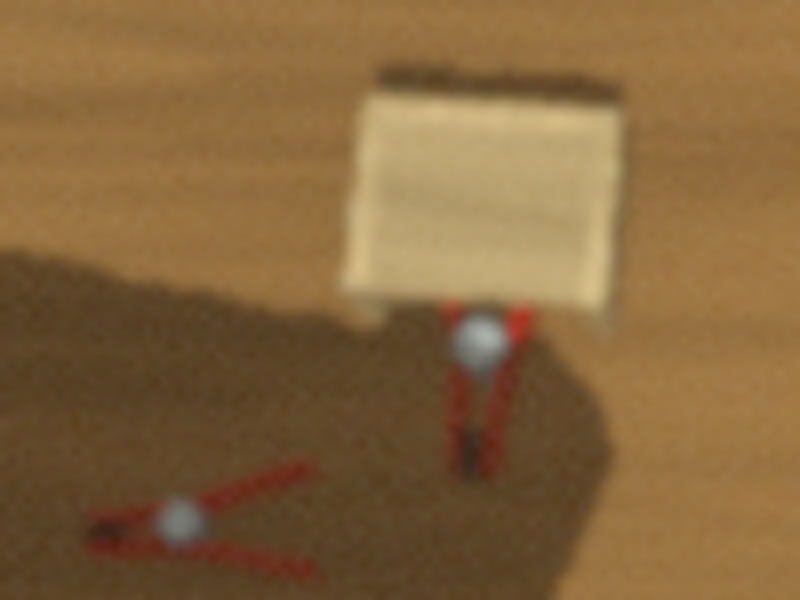

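View pics/s1.png

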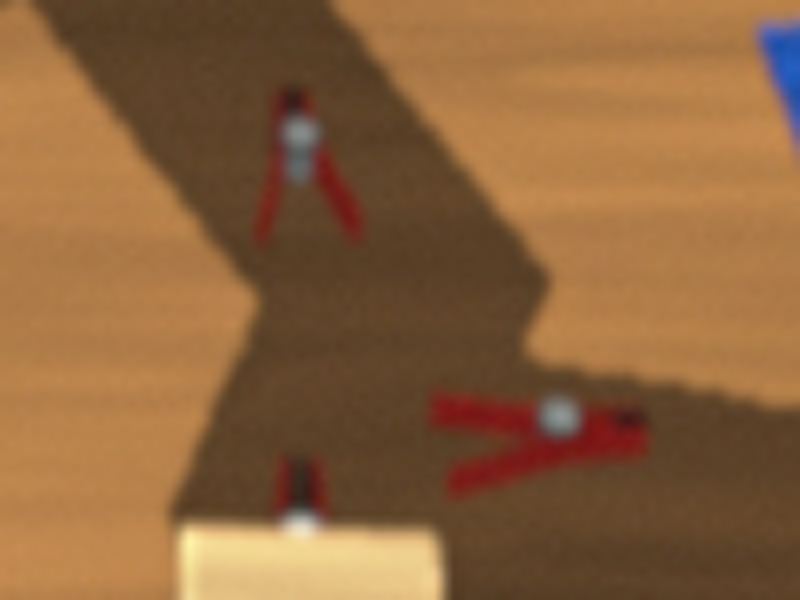

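View pics/t2.png

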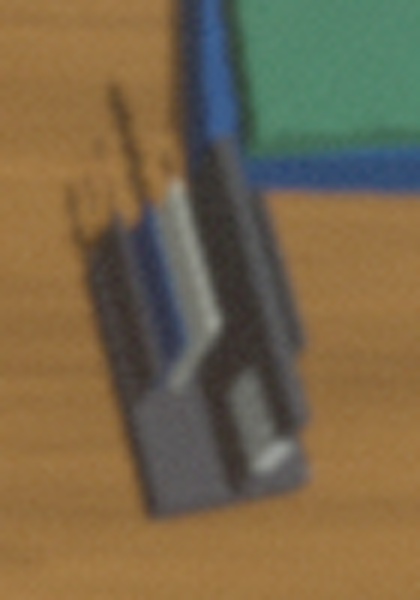

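View pics/s2.png

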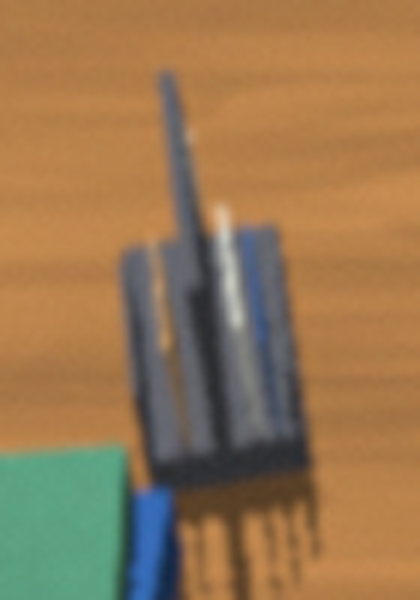

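```bash
python3 - <<'E'
from h import *
def c2(src,box,k,out):
    im=cv2.imread(src); x,y,w,h=box
    c=im[y:y+h,x:x+w].astype(float); c=np.clip((c/255)**0.6*255,0,255).astype(np.uint8)
    cv2.imwrite(out,cv2.resize(c,None,fx=k,fy=k,interpolation=cv2.INTER_CUBIC))
c2('pics/top0.png',(312,120,45,70),11,'pics/t3.png')
c2('pics/scene0.png',(155,195,45,80),10,'pics/s3.png') if 0 else c2('pics/scene0.png',(155,195,45,58),10,'pics/s3.png')
E
```

```text
(no output)
```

View pics/t3.png

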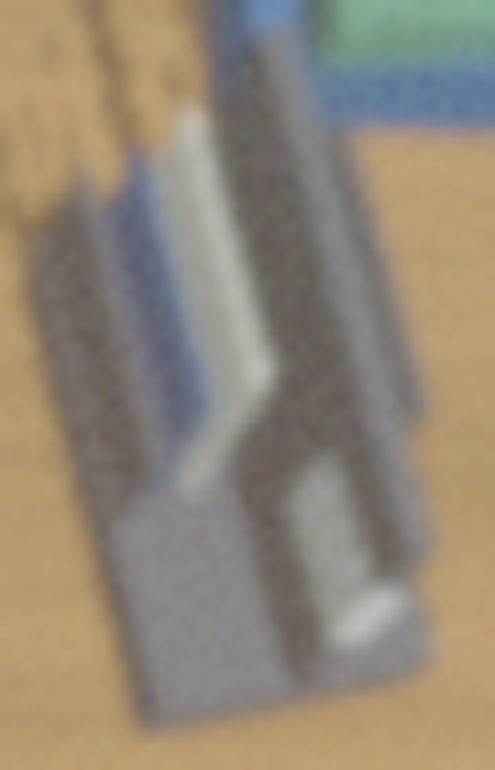

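View pics/s3.png

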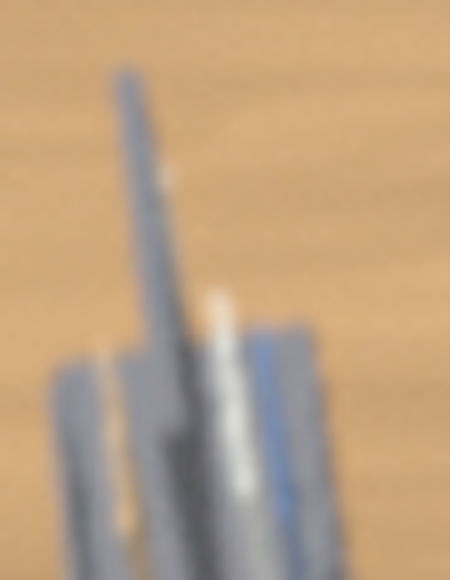

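```bash
cat > fit.py <<'E'
from h import *
from scipy.optimize import least_squares
def P(pts,k,o): return (np.array(pts,float)+.5)/k-.5+np.array(o)
def tr(q,p):
    c,s=np.cos(q[2]),np.sin(q[2]); p=np.asarray(p,float)
    return np.stack([q[0]+c*p[:,0]-s*p[:,1],q[1]+s*p[:,0]+c*p[:,1],p[:,2]],-1)
if __name__=='__main__':
    # rack
    t=P([(145,730),(435,660),(385,578),(425,553),(330,648),(370,592),(405,590),(300,683)],11,(312,120))
    s=P([(115,75),(143,68)],10,(155,195))
    def mod(q):
        b=q[3]
        return tr(q,[(-b,.04,0),(-b,-.04,.03),(0,.004,.15),(0,-.004,.15),(0,.004,.075),(0,.004,.115),(0,-.004,.115),(0,.004,.03)]),tr(q,[(0,-.004,.15),(0,.004,.15)])
    def res(q):
        a,b=mod(q); return np.r_[(proj('top',a)-t).ravel(),(proj('scene',b)-s).ravel()]
    r=least_squares(res,[.45,-.2,-.2,.0],loss='soft_l1'); print('rack',r.x,np.degrees(r.x[2])); print(res(r.x).reshape(-1,2).round(1))
    # cubby
    t=P([(345,293),(605,305),(622,105),(372,95)],8,(140,140))
    s=P([(180,525),(437,528)],8,(270,160))
    C=[(0,.048,.046),(0,-.048,.046),(.075,-.048,.046),(.075,.048,.046)]
    res=lambda q:np.r_[(proj('top',tr(q,C))-t).ravel(),(proj('scene',tr(q,[C[1],C[0]]))-s).ravel()]
    r=least_squares(res,[.4,.15,0]); print('cubby',r.x,np.degrees(r.x[2]));print(res(r.x).reshape(-1,2).round(1))
    # light: dome centre z~.026, nose
    t=P([(481,341),(470,470),(450,478),(494,476)],8,(140,140))
    s=P([(301,458),(277,458),(323,458)],8,(270,160))
    print(back('top',t[:1],.027),back('top',t[1:],.022),back('scene',s,.022))
    res=lambda q:np.r_[(proj('top',tr(q,[(0,0,.028),(.046,0,.022),(.046,-.0085,.022),(.046,.0085,.022)]))-t).ravel(),(proj('scene',tr(q,[(.046,0,.022)]))-s[:1]).ravel()]
    r=least_squares(res,[.38,.17,3.1]); print('light',r.x,np.degrees(r.x[2]));print(res(r.x).reshape(-1,2).round(1))
E
python3 fit.py
```

```text
rack [ 0.61014875 -0.23318036  0.18505655 -0.00148731] 10.602959426039417
[[-1.4  0.2]
 [ 0.4 -0.1]
 [ 1.8 -1.9]
 [ 1.1 -0.1]
 [-0.4 -0.4]
 [-0.3  0.6]
 [-0.7  0.4]
 [-1.5  0.5]
 [-0.4 -0.3]
 [-0.4  0.1]]
cubby [ 0.61230547  0.18250468 -0.03863525] -2.213636848749291
[[-0.1 -0.4]
 [-0.1  0.1]
 [-0.1  1. ]
 [-0.8  0.4]
 [-0.3  0.5]
 [-0.8  1.1]]
[[0.60104999 0.18207672 0.027     ]] [[0.55267499 0.18419964 0.022     ]
 [0.54946938 0.191449   0.022     ]
 [0.55058821 0.17516631 0.022     ]] [[0.55174561 0.18698631 0.022     ]
 [0.55178084 0.1774594  0.022     ]
 [0.55171331 0.19571802 0.022     ]]
light [0.59786439 0.18226457 3.09772021] 177.48629416618428
[[-0.2  0.9]
 [-0.   0.3]
 [-0.4 -0.9]
 [-0.2 -0.3]
 [-0.8  0. ]]
```

```bash
python3 - <<'E'
from h import *
for n,uv,z in [('votive',(262,188),.05),('decoy1',(162,205),.02),('decoy2',(190,262),.02),('case',(263,137),.045),('comb',(109,268),.005),('coaster',(116,180),.008),('opener',(418,270),0),('pot',(410,181),.08),('base',(258,375),0.0)]:
    print(n,back('top',np.array([uv],float),z)[0].round(3))
o=bot.get_obs(); print(o['clock'])
Rm=R.from_quat(o['tool_rot']).as_matrix(); print(Rm.round(3))
print(Rm.T@(np.array([.570,.183,.12])-o['eef_pos']))
E
```

```text
votive [ 0.581 -0.004  0.05 ]
decoy1 [0.53  0.291 0.02 ]
decoy2 [0.366 0.198 0.02 ]
case [ 0.742 -0.005  0.045]
comb [0.345 0.432 0.005]
coaster [0.607 0.44  0.008]
opener [ 0.358 -0.462  0.   ]
pot [ 0.603 -0.424  0.08 ]
base [ 0.07  -0.002  0.   ]
0.1
[[ 0.359  0.933 -0.001]
 [ 0.933 -0.359 -0.002]
 [-0.002  0.    -1.   ]]
[-0.12397742  0.46646013  0.13574191]
```

Request:
carry_out(
  moves=[
    [-0.13,0.5,0,-0.09,1],
    [-0.26,1,0,-0.18,1],
    [-0.26,1,0,-0.206,1],
    [-0.26,1,0,-0.206,1],
  ],
)

```text
clock: 0.5
eef_pos: [0.2647, 0.4051, 0.2559]
tool_rot: [0.723, 0.69, -0.001, 0.0]
ft_force: [-0.1, 0.4, -0.3]
grip_width: 0.0854
```

```bash
cat > go.py <<'E'
from h import *
import sys
a=list(map(float,sys.argv[1:]))
o=bot.get_obs(); Rm=R.from_quat(o['tool_rot']).as_matrix()
yaw=np.degrees(np.arctan2(Rm[1,0],Rm[0,0]))
print('t',o['clock'],'p',o['eef_pos'].round(4),'yaw',yaw.round(2),'tilt',Rm[2].round(4),'q',np.degrees(o['joint_pos']).round(0),'F',o['ft_force'].round(1),'w',round(o['grip_width'],4))
d=np.array(a[:3])-o['eef_pos']
print('shift units',(Rm.T@d*10).round(3), 'roll units', round(-((a[3]-yaw+180)%360-180)/90,4) if len(a)>3 else '')
E
python3 go.py .569 .183 .14 87.5
```

```text
t 0.5 p [0.2647 0.4051 0.2559] yaw 87.32 tilt [-1.1e-03 -3.0e-04 -1.0e+00] q [57. 12. -2. 76. -0. 60.] F [-0.1  0.4 -0.3] w 0.0854
shift units [-2.075  3.144  1.16 ] roll units -0.002
```

Request:
carry_out(
  moves=[
    [-0.35,0.45,0,0,1],
    [-0.7,0.9,0,0,1],
    [-0.7,1,0,0,1],
  ],
)

```text
clock: 0.8
eef_pos: [0.3612, 0.3306, 0.2561]
tool_rot: [0.723, 0.691, -0.0, 0.0]
ft_force: [0.0, 0.6, -0.5]
grip_width: 0.0854
```

Request:
carry_out(
  moves=[
    [-0.35,0.45,0.1,0,1],
    [-0.7,0.9,0.3,0,1],
    [-0.7,1,0.3,0,1],
  ],
)

```text
clock: 1.1
eef_pos: [0.4579, 0.2561, 0.2247]
tool_rot: [0.723, 0.691, -0.001, -0.0]
ft_force: [-0.8, -0.3, 0.3]
grip_width: 0.0853
```

Request:
carry_out(
  moves=[
    [-0.35,0.5,0.3,0,1],
    [-0.7,1,0.6,0,1],
    [-0.7,1,0.6,0,1],
    [-0.7,1,0.6,0,1],
  ],
)

```text
clock: 1.5
eef_pos: [0.5549, 0.1815, 0.1625]
tool_rot: [0.724, 0.69, -0.002, -0.001]
ft_force: [-1.0, -0.2, 0.1]
grip_width: 0.0855
```

```bash
python3 go.py .569 .183 .03 87.5; python3 - <<'E'
from h import *
for n in ("scene","top"):
    im=imaging.camera(n); cv2.imwrite(f"pics/{n}1.png",im[:,:,::-1])
crop('pics/top1.png',(140,140,100,75),8,'pics/t4.png')
crop('pics/scene1.png',(260,150,100,75),8,'pics/s4.png')
E
```

```text
t 1.5 p [0.5549 0.1815 0.1625] yaw 87.23 tilt [-0.0023 -0.0043 -1.    ] q [18. 26.  4. 68. -0. 21.] F [-1.  -0.2  0.1] w 0.0855
shift units [0.025 0.146 1.325] roll units -0.003
```

View pics/t4.png

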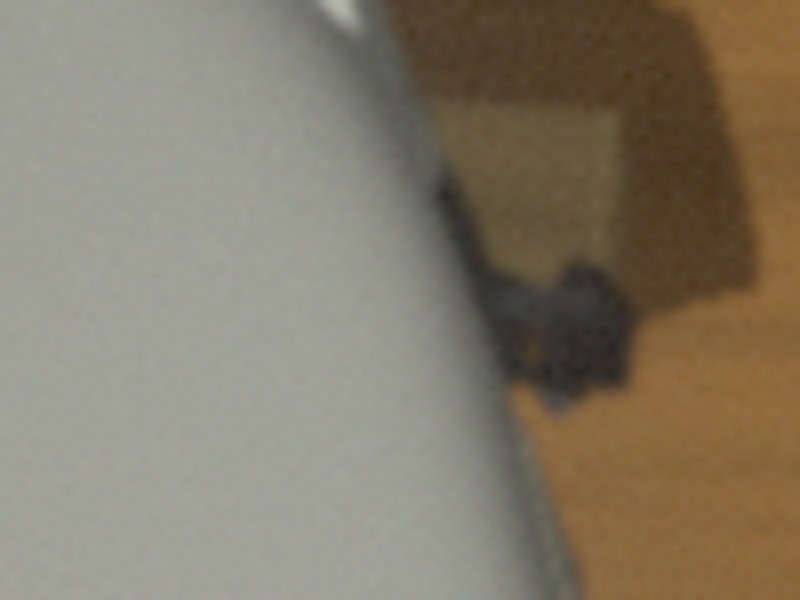

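View pics/s4.png

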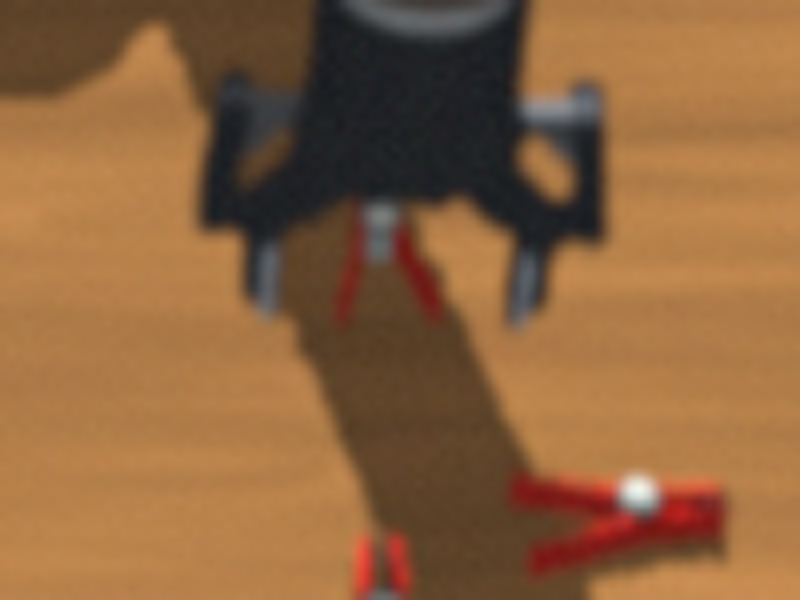

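```bash
python3 - <<'E'
from h import *
from fit import P
print(back('top',P([(315,465),(318,572),(88,530)],8,(140,140)),.012))
print(back('scene',P([(430,410),(447,490)],8,(270,160)),.015))
s=P([(358,540),(408,540),(385,600)],8,(260,150)); print(back('scene',s,.022))
print(proj('scene',np.array([[.552,.183,.022]])))
# fingertip midpoint check in scene
f=P([(265,312),(520,320)],8,(260,150)); print(back('scene',f,.1625-.025+.013))
E
```

```text
[[0.55554038 0.24397593 0.012     ]
 [0.51479876 0.24005926 0.012     ]
 [0.52884072 0.32684498 0.012     ]]
[[0.51889806 0.24173446 0.015     ]
 [0.56231045 0.24459418 0.015     ]]
[[0.55285394 0.17779094 0.022     ]
 [0.5527804  0.19762692 0.022     ]
 [0.5845541  0.18641114 0.022     ]]
[[305.93694484 216.86824779]]
[[0.55519807 0.13468241 0.1505    ]
 [0.55920848 0.22915034 0.1505    ]]
```

Request:
carry_out(
  moves=[
    [0.03,0.13,0,0,0.05],
    [0.03,0.13,0.3,0,0.05],
    [0.03,0.13,0.6,0,0.05],
    [0.03,0.13,0.8,0,0.05],
    [0.03,0.13,0.8,0,0.05],
  ],
)

```text
clock: 2.1
eef_pos: [0.5639, 0.1873, 0.084]
tool_rot: [0.721, 0.692, -0.003, -0.002]
ft_force: [-1.5, 0.0, -0.0]
grip_width: 0.0447
```

```bash
python3 go.py .568 .1845 .03 87.5; python3 - <<'E'
from h import *
im=imaging.camera('scene'); cv2.imwrite(f"pics/scene2.png",im[:,:,::-1])
crop('pics/scene2.png',(260,150,100,75),8,'pics/s5.png')
E
```

```text
t 2.1 p [0.5639 0.1873 0.084 ] yaw 87.65 tilt [-0.0017 -0.0058 -1.    ] q [18. 32.  0. 59.  0. 21.] F [-1.5  0.  -0. ] w 0.0447
shift units [-0.025  0.046  0.539] roll units 0.0016
```

View pics/s5.png

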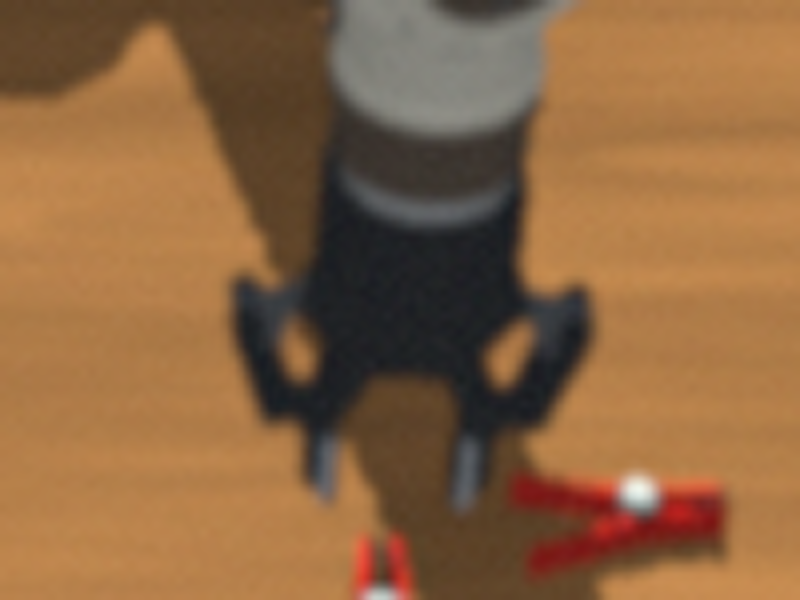

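Request:
carry_out(
  moves=[
    [-0.03,0.05,0,0,0.05],
    [-0.03,0.05,0.25,0,0.05],
    [-0.03,0.05,0.4,0,0.05],
    [-0.03,0.05,0.5,0,0.05],
    [-0.03,0.05,0.53,0,0.05],
    [-0.03,0.05,0.53,0,0.05],
  ],
)

```text
clock: 2.75
eef_pos: [0.5725, 0.1833, 0.034]
tool_rot: [0.722, 0.692, 0.0, 0.0]
ft_force: [-0.1, -0.8, 0.4]
grip_width: 0.0448
```

```bash
python3 go.py .568 .1845 .03 87.5; python3 - <<'E'
from h import *
im=imaging.camera('scene'); cv2.imwrite(f"pics/scene3.png",im[:,:,::-1])
crop('pics/scene3.png',(260,150,100,75),8,'pics/s6.png')
E
```

```text
t 2.75 p [0.5725 0.1833 0.034 ] yaw 87.53 tilt [ 3.e-04  1.e-03 -1.e+00] q [18. 35. -2. 53. -0. 20.] F [-0.1 -0.8  0.4] w 0.0448
shift units [ 0.01  -0.046  0.04 ] roll units 0.0003
```

View pics/s6.png

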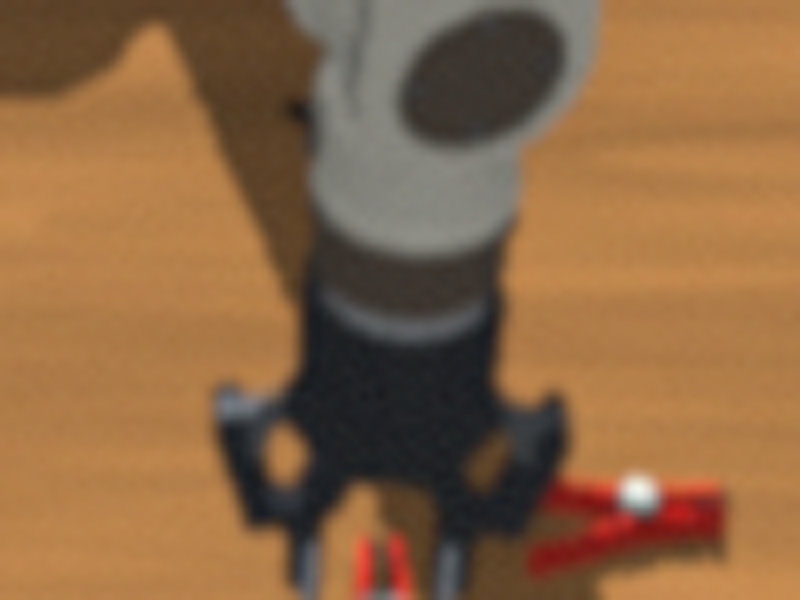

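Request:
carry_out(
  moves=[
    [0,-0.04,0.03,0,0.05],
    [0,-0.05,0.04,0,0.05],
    [0,-0.05,0.04,0,-1],
    [0,-0.05,0.04,0,-1],
    [0,-0.05,0.04,0,-1],
    [0,-0.05,0.04,0,-1],
    [0,-0.05,0.04,0,-1],
  ],
)

```text
clock: 3.5
eef_pos: [0.5672, 0.1834, 0.0299]
tool_rot: [0.722, 0.692, 0.0, 0.0]
ft_force: [-1.3, 0.0, 5.4]
grip_width: 0.0156
```

```bash
python3 go.py .568 .1845 .03 87.5
```

```text
t 3.5 p [0.5672 0.1834 0.0299] yaw 87.53 tilt [ 4.e-04  6.e-04 -1.e+00] q [18. 35. -3. 52.  0. 20.] F [-1.3  0.   5.4] w 0.0156
shift units [ 0.011  0.008 -0.001] roll units 0.0003
```

Request:
carry_out(
  moves=[
    [0,0,-0.015,0,-1],
    [0,-0.1,-0.02,0,-1],
    [0,-0.25,-0.02,0,-1],
    [0,-0.4,-0.02,0,-1],
    [0,-0.55,-0.02,0,-1],
    [0,-0.7,-0.02,0,-1],
    [0,-0.8,-0.02,0,-1],
    [0,-0.8,-0.02,0,-1],
  ],
)

```text
clock: 4.3
eef_pos: [0.4849, 0.1865, 0.0309]
tool_rot: [0.722, 0.692, -0.001, -0.0]
ft_force: [0.4, -0.2, -0.3]
grip_width: 0.0152
```

```bash
python3 go.py .568 .1845 .03 87.5; python3 - <<'E'
from h import *
for n in ("scene","top"):
    im=imaging.camera(n); cv2.imwrite(f"pics/{n}4.png",im[:,:,::-1])
crop('pics/top4.png',(140,140,100,75),8,'pics/t7.png')
crop('pics/scene4.png',(260,150,100,75),8,'pics/s7.png')
E
```

```text
t 4.3 p [0.4849 0.1865 0.0309] yaw 87.57 tilt [-0.001  -0.0022 -1.    ] q [ 21.  28. -16.  46.   0.  23.] F [ 0.4 -0.2 -0.3] w 0.0152
shift units [0.016 0.831 0.007] roll units 0.0008
```

View pics/s7.png

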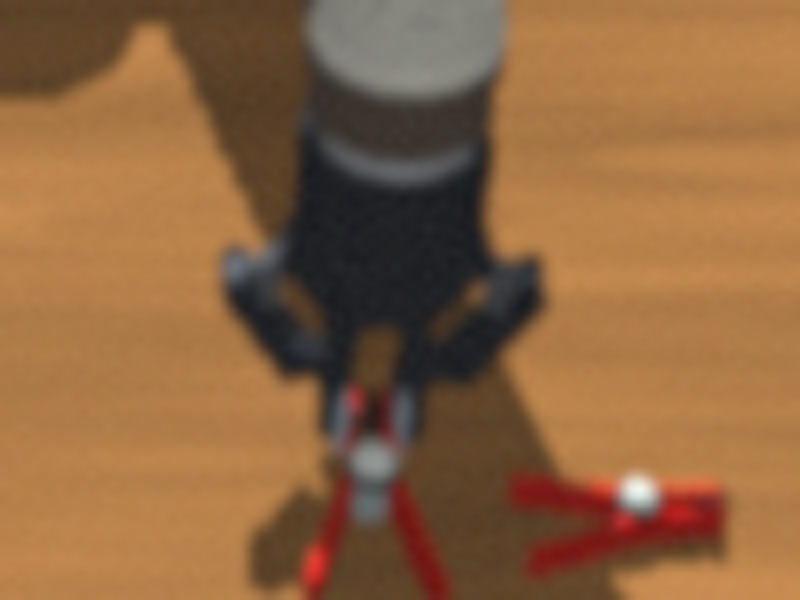

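View pics/t7.png

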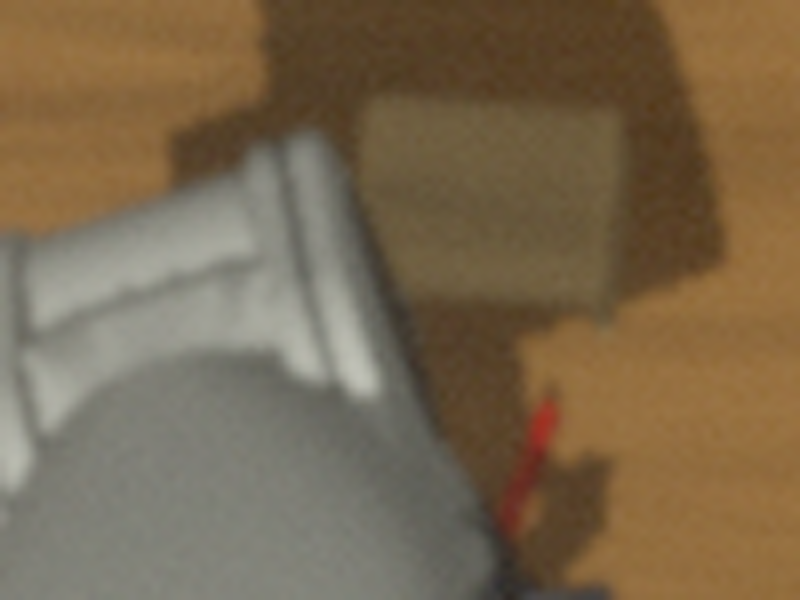

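Request:
carry_out(
  moves=[
    [0,0,-0.4,0,-1],
    [0,0,-0.8,0,-1],
    [-0.1,-0.1,-0.9,0,-1],
    [-0.4,-0.2,-0.9,0.08,-1],
    [-0.7,-0.2,-0.9,0.16,-1],
    [-1,-0.2,-0.9,0.24,-1],
    [-1,-0.2,-0.9,0.32,-1],
    [-1,-0.2,-0.9,0.4,-1],
    [-1,-0.2,-0.9,0.48,-1],
    [-1,-0.2,-0.9,0.56,-1],
    [-1,-0.2,-0.9,0.64,-1],
    [-1,-0.2,-0.9,0.72,-1],
    [-1,-0.2,-0.9,0.8,-1],
    [-1,-0.2,-0.9,0.88,-1],
    [-1,-0.2,-0.9,0.95,-1],
    [-1,-0.2,-0.9,0.95,-1],
    [-1,-0.2,-0.9,0.95,-1],
  ],
)

```text
clock: 6.1
eef_pos: [0.4634, 0.0876, 0.1214]
tool_rot: [1.0, 0.019, 0.0, -0.0]
ft_force: [0.4, -0.7, -1.1]
grip_width: 0.0156
```

```bash
python3 go.py .45 -.08 .12 -79.5
```

```text
t 6.1 p [0.4634 0.0876 0.1214] yaw 2.13 tilt [ 8.e-04 -1.e-04 -1.e+00] q [ 11.  17. -17.  56.  -0.  99.] F [ 0.4 -0.7 -1.1] w 0.0156
shift units [-0.196  1.67   0.014] roll units 0.907
```

Request:
carry_out(
  moves=[
    [-0.05,0.3,0,0.08,-1],
    [-0.1,0.6,0,0.16,-1],
    [-0.2,0.9,0,0.24,-1],
    [-0.2,1,0,0.32,-1],
    [-0.2,1,0,0.4,-1],
    [-0.2,1,0,0.48,-1],
    [-0.2,1,0,0.56,-1],
    [-0.2,1,0,0.64,-1],
    [-0.2,1,0,0.72,-1],
    [-0.2,1,0,0.8,-1],
    [-0.2,1,0,0.88,-1],
    [-0.2,1,0,0.91,-1],
    [-0.2,1,0,0.91,-1],
  ],
)

```text
clock: 7.4
eef_pos: [0.4466, -0.0131, 0.1214]
tool_rot: [0.767, -0.641, 0.0, -0.0]
ft_force: [-0.9, 1.1, -0.8]
grip_width: 0.0153
```

```bash
python3 go.py .45 -.08 .031 -79.5;python3 - <<'E'
from h import *
for n in ("scene","top"):
    im=imaging.camera(n); cv2.imwrite(f"pics/{n}5.png",im[:,:,::-1])
E
```

```text
t 7.4 p [ 0.4466 -0.0131  0.1214] yaw -79.78 tilt [ 2.e-04 -4.e-04 -1.e+00] q [ -2.  14. -21.  55.  -0. 168.] F [-0.9  1.1 -0.8] w 0.0153
shift units [0.665 0.086 0.904] roll units -0.0031
```

View pics/scene5.png

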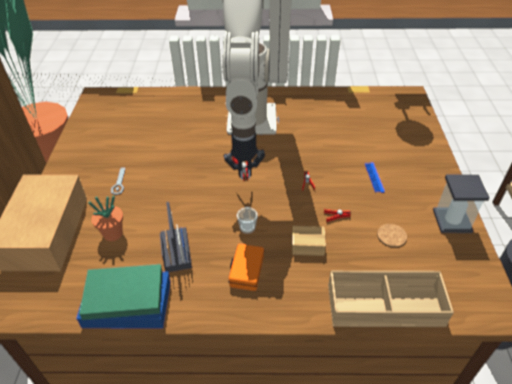

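Request:
carry_out(
  moves=[
    [0.3,0.05,0.1,0,-1],
    [0.66,0.08,0.3,0,-1],
    [0.66,0.08,0.5,0,-1],
    [0.66,0.08,0.7,0,-1],
    [0.66,0.08,0.82,0,-1],
    [0.66,0.08,0.88,0,-1],
    [0.66,0.08,0.91,0,-1],
    [0.66,0.08,0.91,0,-1],
    [0.66,0.08,0.91,0,-1],
  ],
)

```text
clock: 8.4
eef_pos: [0.4506, -0.0793, 0.0309]
tool_rot: [0.767, -0.642, 0.001, -0.0]
ft_force: [0.7, -0.4, -0.2]
grip_width: 0.0158
```

```bash
python3 go.py .45 -.08 .030 -79.5
```

```text
t 8.4 p [ 0.4506 -0.0793  0.0309] yaw -79.85 tilt [ 5.0e-04 -1.3e-03 -1.0e+00] q [-10.  23. -25.  42.   0. 160.] F [ 0.7 -0.4 -0.2] w 0.0158
shift units [0.005 0.008 0.009] roll units -0.0038
```

Request:
carry_out(
  moves=[
    [0,0,0.01,0,-1],
    [0,0,0.01,0,-1],
    [0,0,0.01,0,-0.5],
    [0,0,0.01,0,-0.1],
    [0,0,0.01,0,0],
    [0,0,0.01,0,0],
    [0,0,0.01,0,0],
    [0,0,-0.1,0,0],
    [0,0,-0.4,0,0],
    [0,0,-0.8,0,0],
    [0,0,-1,0,1],
    [0,0,-1,0,1],
    [0,0,-1,0,1],
  ],
)

```text
clock: 9.7
eef_pos: [0.4502, -0.0794, 0.131]
tool_rot: [0.767, -0.642, 0.001, -0.0]
ft_force: [-0.4, -1.0, -0.8]
grip_width: 0.0831
```

```bash
python3 go.py .37 -.09 .130 -79.5; python3 - <<'E'
from h import *
for n in ("scene","top"):
    im=imaging.camera(n); cv2.imwrite(f"pics/{n}6.png",im[:,:,::-1])
crop('pics/scene6.png',(180,100,120,100),6,'pics/s8.png')
crop('pics/top6.png',(210,180,120,90),6,'pics/t8.png')
E
```

```text
t 9.7 p [ 0.4502 -0.0794  0.131 ] yaw -79.88 tilt [ 5.0e-04 -1.4e-03 -1.0e+00] q [-10.  15. -19.  57.  -0. 160.] F [-0.4 -1.  -0.8] w 0.0831
shift units [-0.037  0.809  0.008] roll units -0.0042
```

View pics/s8.png

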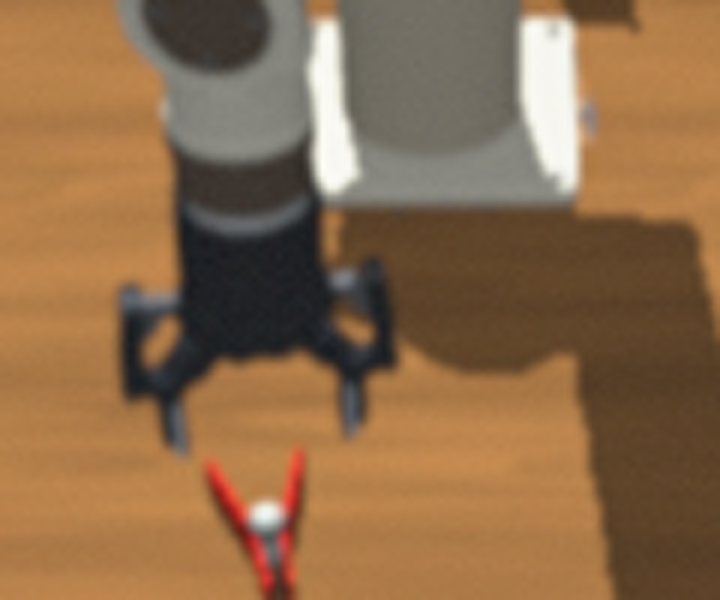

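View pics/t8.png

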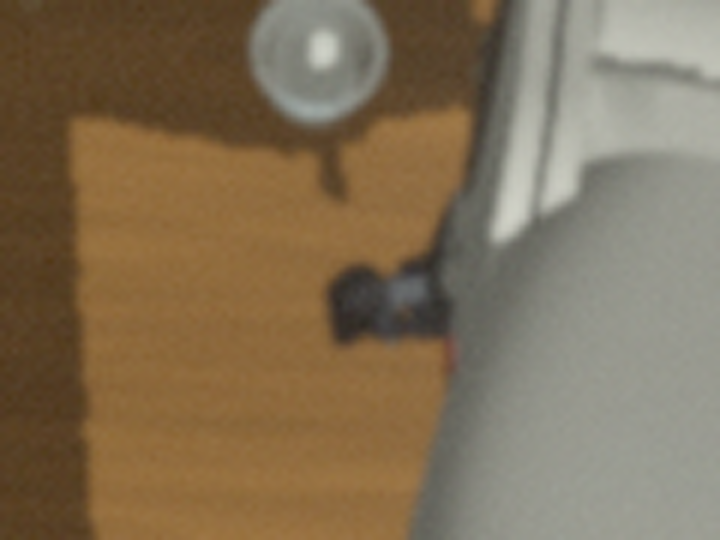

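```bash
python3 - <<'E'
from h import *
from fit import P
crop('pics/scene6.png',(200,165,60,50),12,'pics/s9.png')
s=P([(266,516),(210,465),(300,453)],6,(180,100))
print(back('scene',s[:1],.028),back('scene',s[1:],.022))
psi=np.radians(10.15)
for d in (.028,.03,.033): print(d, np.array([.4506,-.0793])-d*np.array([np.cos(psi),np.sin(psi)]))
E
```

```text
[[ 0.41541558 -0.08573417  0.028     ]] [[ 0.36676734 -0.12130728  0.022     ]
 [ 0.35642926 -0.06981236  0.022     ]]
0.028 [ 0.42303821 -0.08423432]
0.03 [ 0.42106951 -0.08458677]
0.033 [ 0.41811646 -0.08511545]
```

View pics/s9.png

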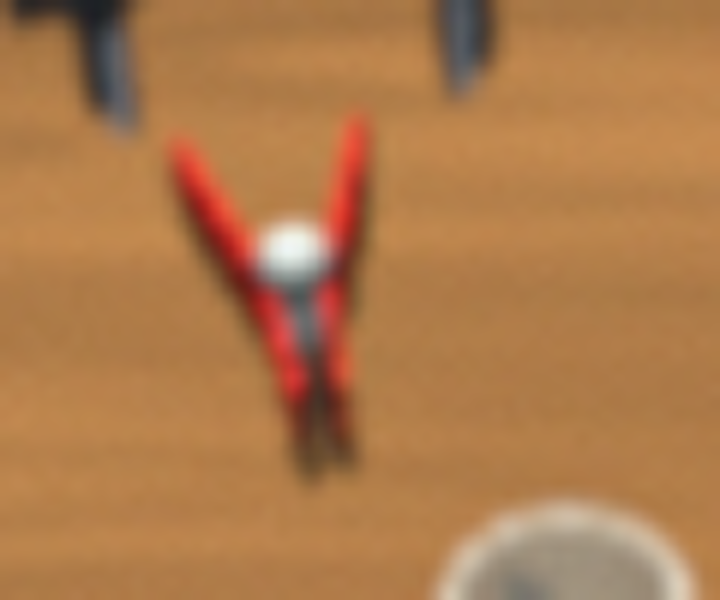

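```bash
python3 - <<'E'
from h import *
from fit import P,tr
from scipy.optimize import least_squares
s=P([(293,245),(178,140),(360,116),(309,478),(348,465)],12,(200,165))
M=[(0,0,.029),(-.064,-.026,.02),(-.064,.026,.02),(.046,-.006,.006),(.046,.006,.006)]
res=lambda q:(proj('scene',tr(q,M))-s).ravel()
r=least_squares(res,[.42,-.085,.18]); print(r.x,np.degrees(r.x[2]));print(res(r.x).reshape(-1,2).round(1))
q=r.x; print('tails',tr(q,[(-.05,0,0)]))
E
```

```text
[ 0.42434382 -0.08358041  0.19061011] 10.921155019538466
[[ 0.4  2.2]
 [ 0.3  1.2]
 [-0.   1.3]
 [-0.5 -2.5]
 [-0.2 -1.9]]
tails [[ 0.37524938 -0.09305331  0.        ]]
```

Request:
carry_out(
  moves=[
    [-0.02,0.4,0,0,1],
    [-0.02,0.8,0,0,1],
    [-0.02,0.81,0.3,0,1],
    [-0.02,0.81,0.6,0,1],
    [-0.02,0.81,0.8,0,1],
    [-0.02,0.81,0.95,0,1],
    [-0.02,0.81,1,0,1],
    [-0.02,0.81,1,0,1],
  ],
)

```text
clock: 10.6
eef_pos: [0.3685, -0.0912, 0.0291]
tool_rot: [0.767, -0.642, -0.002, 0.001]
ft_force: [-0.6, -0.3, 1.0]
grip_width: 0.0854
```

```bash
python3 go.py .371 -.0935 .031 -79.5; python3 - <<'E'
from h import *
im=imaging.camera('scene'); cv2.imwrite(f"pics/scene7.png",im[:,:,::-1])
crop('pics/scene7.png',(190,140,75,60),10,'pics/s10.png')
E
```

```text
t 10.6 p [ 0.3685 -0.0912  0.0291] yaw -79.88 tilt [-0.0016  0.0035 -1.    ] q [-14.  16. -36.  38.   0. 156.] F [-0.6 -0.3  1. ] w 0.0854
shift units [ 0.027 -0.021 -0.019] roll units -0.0042
```

View pics/s10.png

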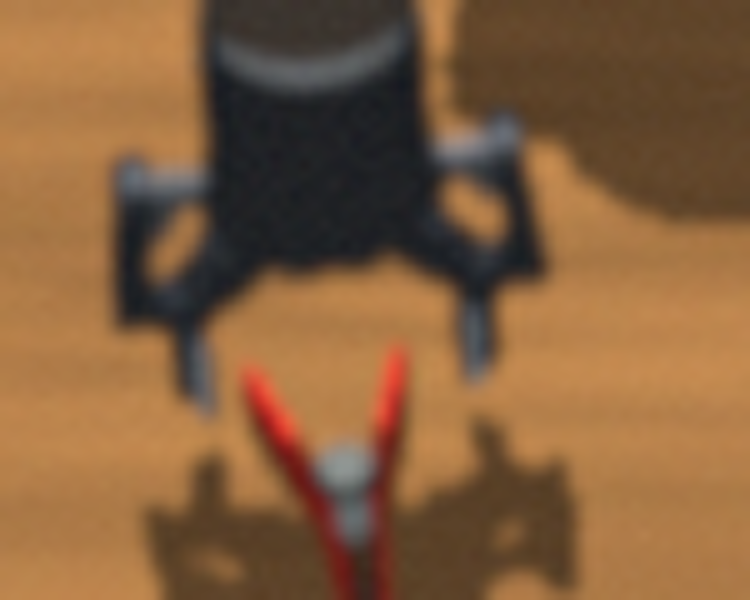

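Request:
carry_out(
  moves=[
    [0.027,-0.015,-0.01,0,1],
    [0.027,-0.015,-0.01,0,1],
    [0.027,-0.015,-0.01,0,0.3],
    [0.027,-0.015,-0.01,0,0],
    [0.027,-0.015,-0.01,0,-0.3],
    [0.027,-0.015,-0.01,0,-0.5],
    [0.027,-0.015,-0.01,0,-0.8],
    [0.027,-0.015,-0.01,0,-1],
    [0.027,-0.015,-0.01,0,-1],
    [0.027,-0.015,-0.01,0,-1],
    [0.027,-0.015,-0.01,0,-1],
  ],
)

```text
clock: 11.75
eef_pos: [0.3729, -0.0941, 0.0328]
tool_rot: [0.767, -0.642, 0.001, -0.001]
ft_force: [-2.5, 0.9, 13.4]
grip_width: 0.0186
```

```bash
python3 go.py .371 -.0935 .031 -79.5; python3 - <<'E'
from h import *
im=imaging.camera('scene'); cv2.imwrite(f"pics/scene8.png",im[:,:,::-1])
crop('pics/scene8.png',(190,140,75,60),10,'pics/s11.png')
E
```

```text
t 11.75 p [ 0.3729 -0.0941  0.0328] yaw -79.86 tilt [ 8.0e-04 -2.6e-03 -1.0e+00] q [-14.  16. -36.  38.   0. 156.] F [-2.5  0.9 13.4] w 0.0186
shift units [-0.009  0.018  0.018] roll units -0.0041
```

View pics/s11.png

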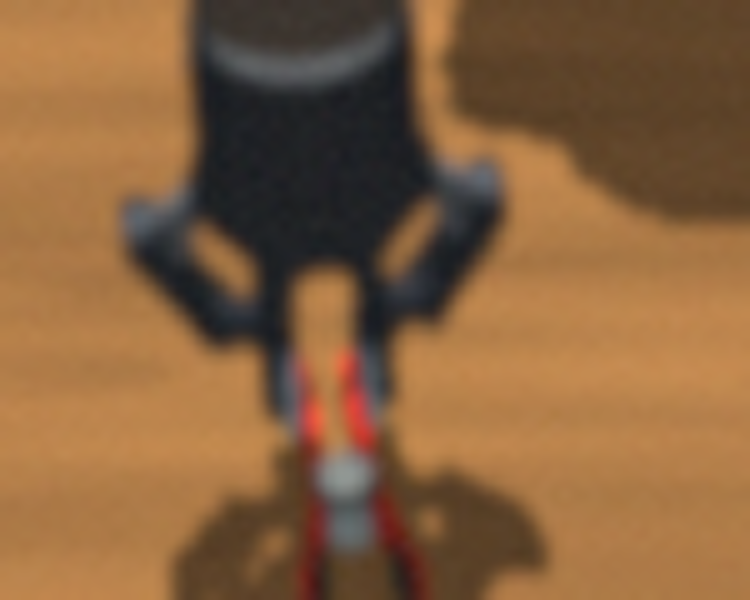

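Request:
carry_out(
  moves=[
    [0,0,-0.1,0,-1],
    [0,0,-0.4,0,-1],
    [0,0,-0.8,0,-1],
    [0,0,-0.9,0,-1],
    [0,0,-0.9,0,-1],
  ],
)

```text
clock: 12.3
eef_pos: [0.3733, -0.0944, 0.1231]
tool_rot: [0.767, -0.642, 0.002, -0.001]
ft_force: [-0.0, -1.4, -0.6]
grip_width: 0.0185
```

```bash
python3 go.py .47 -.20 .12 -79.5; python3 - <<'E'
from h import *
from fit import *
print('dome',back('scene',P([(345,468)],10,(190,140)),.028))
im=imaging.camera('scene'); cv2.imwrite(f"pics/scene9.png",im[:,:,::-1])
crop('pics/scene9.png',(190,110,75,60),10,'pics/s12.png')
q=[.6102,-.2332,.185]
L=[[(0,.004,.03),(0,.004,.15),(0,-.004,.15),(.14,-.004,.15),(.14,.004,.15),(0,.004,.15)],[(0,.004,.075),(0,-.004,.075),(0,-.004,.115),(0,.004,.115),(0,.004,.075)],
[(0,.04,0),(0,.04,.03),(0,-.04,.03),(.14,-.04,.03),(.14,.04,.03),(0,.04,.03)],[(0,.04,0),(.14,.04,0),(.14,-.04,0)]]
for n,box,k in (('top',(312,115,45,70),8),('scene',(155,195,45,80),7)):
    im=cv2.imread(f'pics/{n}0.png'); x,y,w,h=box
    c=im[y:y+h,x:x+w].astype(float); c=((c/255)**.6*255).astype(np.uint8)
    c=cv2.resize(c,None,fx=k,fy=k,interpolation=cv2.INTER_CUBIC); d=c.copy()
    for l in L:
        u=(proj(n,tr(q,l))-[x,y]+.5)*k-.5
        cv2.polylines(d,[np.round(u).astype(np.int32)],False,(0,255,0),1)
    cv2.imwrite(f'pics/ov_{n}.png',np.hstack([c,d]))
E
```

```text
t 12.3 p [ 0.3733 -0.0944  0.1231] yaw -79.88 tilt [ 0.0019 -0.0042 -1.    ] q [-14.   7. -29.  53.  -0. 156.] F [-0.  -1.4 -0.6] w 0.0185
shift units [ 1.21  -0.766  0.036] roll units -0.0042
dome [[ 0.41914891 -0.08506388  0.028     ]]
```

View pics/ov_top.png

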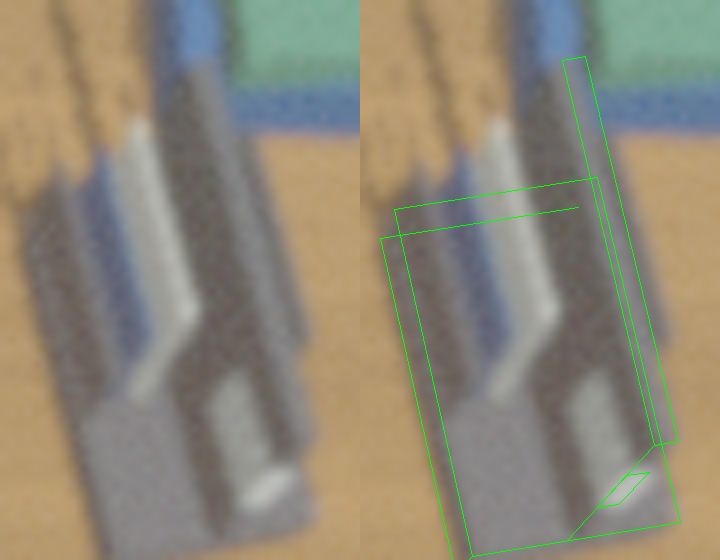

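View pics/ov_scene.png

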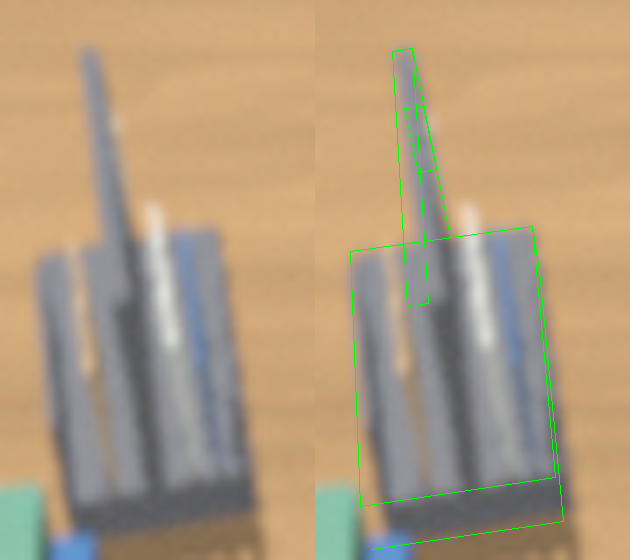

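View pics/s12.png

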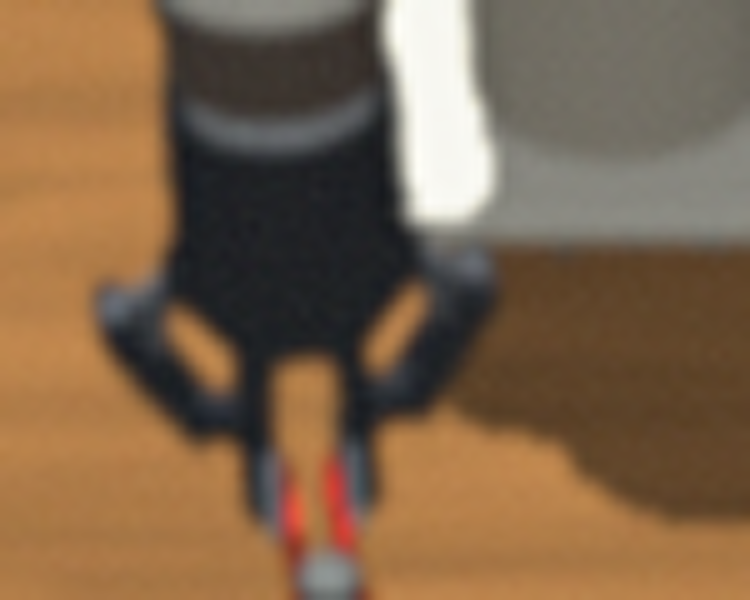

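```bash
python3 - <<'E'
from h import *
from fit import *
T=[((105,558),(0,.04,0)),((315,522),(0,-.04,.03)),((285,452),(0,.004,.15)),((315,440),(0,-.004,.15)),((240,507),(0,.004,.075)),((272,470),(0,.004,.115)),((297,470),(0,-.004,.115)),((212,75),None)]
S=[((80,52),(0,-.004,.15)),((99,50),(0,.004,.15)),((108,300),(.14,-.004,.15)),((131,298),(.14,.004,.15)),((80,537),(.14,-.04,0)),((255,512),(.14,.04,0)),((75,500),(.14,-.04,.03)),((250,478),(.14,.04,.03))]
T=T[:-1]
t=P([a for a,_ in T],8,(312,115)); s=P([a for a,_ in S],7,(155,195))
mt=np.array([b for _,b in T],float); ms=np.array([b for _,b in S],float)
def res(q,full=False):
    dl=np.zeros_like(ms); dl[2:,0]=q[3]
    # allow small camera shifts (calibration ~2mm)
    return np.r_[(proj('top',tr(q,mt)+[q[4],q[5],0])-t).ravel(),(proj('scene',tr(q,ms+dl)+[q[6],q[7],0])-s).ravel(),q[4:8]/.002]
r=least_squares(res,[.61,-.233,.19,0,0,0,0,0],loss='soft_l1');print(r.x.round(4),np.degrees(r.x[2]))
print(res(r.x)[:-4].reshape(-1,2).round(1))
E
```

```text
[ 0.6107 -0.2327  0.2228 -0.0028 -0.     -0.0007  0.      0.0007] 12.763554905012029
[[-1.1  2.6]
 [ 0.6 -0.6]
 [ 1.3 -1. ]
 [ 0.4 -0.1]
 [-0.3 -0.1]
 [-0.6  0.5]
 [-0.9 -0. ]
 [ 0.  -0. ]
 [ 0.1 -0.2]
 [ 0.   0. ]
 [-0.3 -0.2]
 [-1.2  1.2]
 [ 1.  -0.1]
 [-2.   0.3]
 [ 0.7 -1.4]]
```

Request:
carry_out(
  moves=[
    [0.3,-0.2,0,-0.021,-1],
    [0.6,-0.5,0,-0.021,-1],
    [0.9,-0.5,0,-0.021,-1],
    [0.95,-0.5,0.03,-0.021,-1],
    [0.95,-0.5,0.03,-0.021,-1],
  ],
)

```text
clock: 12.85
eef_pos: [0.4361, -0.1787, 0.1159]
tool_rot: [0.777, -0.63, -0.003, 0.001]
ft_force: [-0.5, 0.1, -1.0]
grip_width: 0.0184
```

```bash
python3 go.py .4884 -.2587 .1165 -78
```

```text
t 12.85 p [ 0.4361 -0.1787  0.1159] yaw -78.09 tilt [-0.0031  0.0042 -1.    ] q [-22.  17. -17.  56.   0. 146.] F [-0.5  0.1 -1. ] w 0.0184
shift units [ 0.891 -0.347 -0.01 ] roll units -0.001
```

Request:
carry_out(
  moves=[
    [0.4,-0.15,0,0,-1],
    [0.8,-0.35,0,0,-1],
    [0.89,-0.35,0,0,-1],
    [0.89,-0.35,0,0,-1],
    [0.89,-0.35,0,0,-1],
  ],
)

```text
clock: 13.35
eef_pos: [0.4888, -0.2567, 0.1172]
tool_rot: [0.777, -0.629, -0.002, 0.0]
ft_force: [1.0, 0.8, -0.8]
grip_width: 0.0184
```

```bash
python3 go.py .545 -.247 .1165 -78; python3 - <<'E'
from h import *
for n in ("scene","top"):
    im=imaging.camera(n); cv2.imwrite(f"pics/{n}10.png",im[:,:,::-1])
crop('pics/scene10.png',(140,150,75,60),10,'pics/s13.png')
crop('pics/top10.png',(290,140,75,75),8,'pics/t13.png')
E
```

```text
t 13.35 p [ 0.4888 -0.2567  0.1172] yaw -77.96 tilt [-0.0029  0.0027 -1.    ] q [-28.  25.  -5.  60.   0. 140.] F [ 1.   0.8 -0.8] w 0.0184
shift units [ 0.022 -0.57   0.006] roll units 0.0005
```

View pics/s13.png

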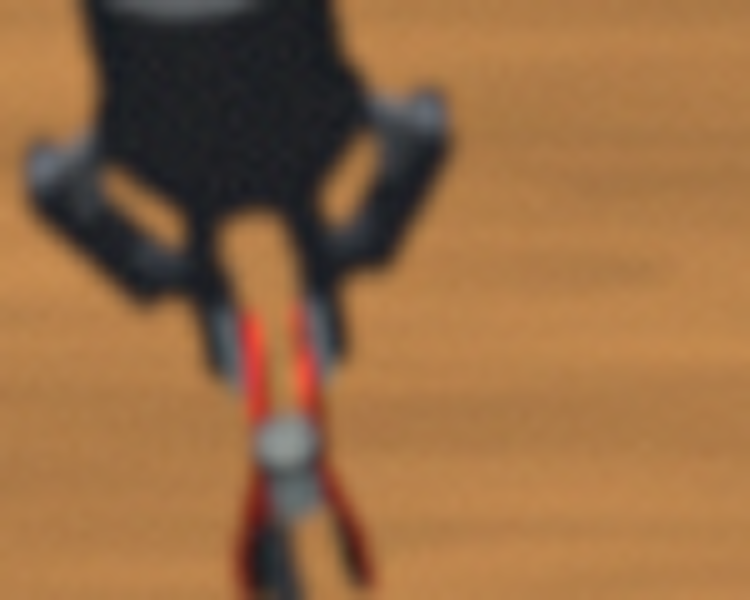

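View pics/t13.png

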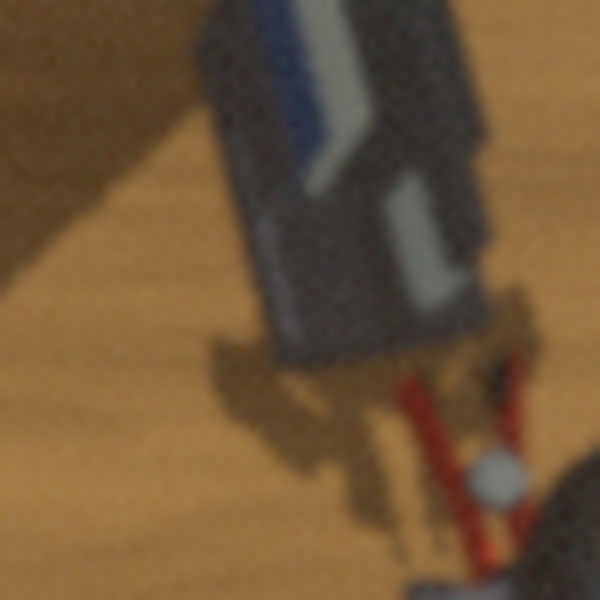

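```bash
python3 - <<'E'
from h import *
from fit import *
d=back('top',P([(498,478)],8,(290,140)),.115); j=back('top',P([(408,377),(518,355)],8,(290,140)),.107)
ds=back('scene',P([(287,440)],10,(140,150)),.115)
print('dome',d,ds,'jaws',j,j.mean(0))
a=(j.mean(0)-d[0]); print('axis',np.degrees(np.arctan2(a[1],a[0])))
T=np.array([.4888,-.2567]); print('dome from tcp',np.hypot(*(d[0,:2]-T)),np.hypot(*(ds[0,:2]-T)))
e=np.array([.6107,-.2327]); c,s=np.cos(.2094),np.sin(.2094)
for p in (d[0],ds[0],j.mean(0),np.r_[T,0]):
    v=e-p[:2]; print('ahead',c*v[0]+s*v[1],'lateral',-s*v[0]+c*v[1])
E
```

```text
dome [[ 0.53836816 -0.24517686  0.115     ]] [[ 0.54164546 -0.24429123  0.115     ]] jaws [[ 0.5751518  -0.21817486  0.107     ]
 [ 0.58383826 -0.25644486  0.107     ]] [ 0.57949503 -0.23730986  0.107     ]
axis 10.829068151142437
dome from tcp 0.05088993746917497 0.0542827836532753
ahead 0.07334540793266842 lateral -0.0028315291074143163
ahead 0.06995560054434236 lateral -0.0030165488311282313
ahead 0.03148159018227386 lateral -0.0019775099466944526
ahead 0.12422614685251257 lateral -0.0018639844897378188
```

Request:
carry_out(
  moves=[
    [0.025,0,0.01,0,-1],
    [0.025,-0.1,0.01,0,-1],
    [0.025,-0.2,0.01,0,-1],
    [0.025,-0.28,0.01,0,-1],
    [0.025,-0.36,0.01,0,-1],
    [0.025,-0.44,0.01,0,-1],
    [0.025,-0.5,0.01,0,-1],
    [0.025,-0.53,0.01,0,-1],
    [0.025,-0.53,0.01,0,-1],
    [0.025,-0.53,0.01,0,-1],
  ],
)

```text
clock: 14.45
eef_pos: [0.5427, -0.2499, 0.1172]
tool_rot: [0.777, -0.629, -0.0, 0.0]
ft_force: [-0.0, -0.5, -0.7]
grip_width: 0.0185
```

```bash
python3 go.py .545 -.247 .1165 -78; python3 - <<'E'
from h import *
for n in ("scene","top"):
    im=imaging.camera(n); cv2.imwrite(f"pics/{n}11.png",im[:,:,::-1])
crop('pics/scene11.png',(140,170,75,60),10,'pics/s14.png')
crop('pics/top11.png',(290,130,75,75),8,'pics/t14.png')
E
```

```text
t 14.45 p [ 0.5427 -0.2499  0.1172] yaw -77.99 tilt [-2.e-04  5.e-04 -1.e+00] q [-25.  30.   3.  63.  -0. 143.] F [-0.  -0.5 -0.7] w 0.0185
shift units [-0.023 -0.029  0.007] roll units 0.0001
```

View pics/s14.png

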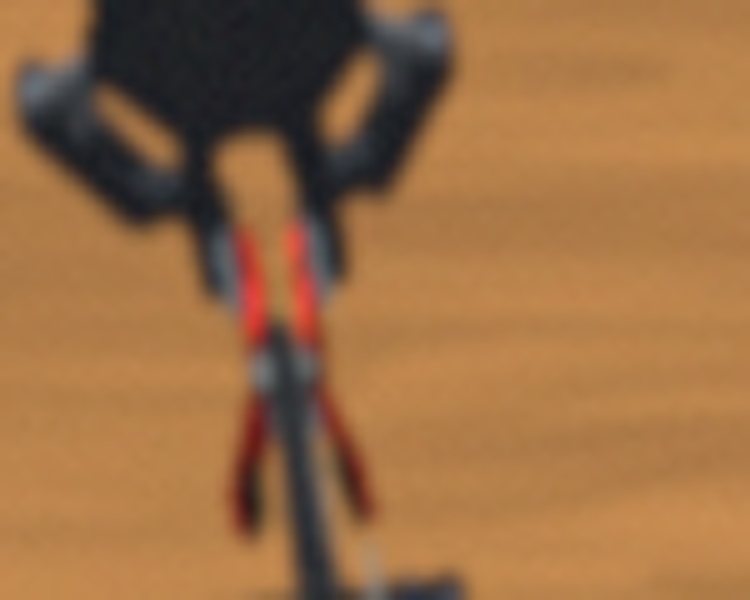

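View pics/t14.png

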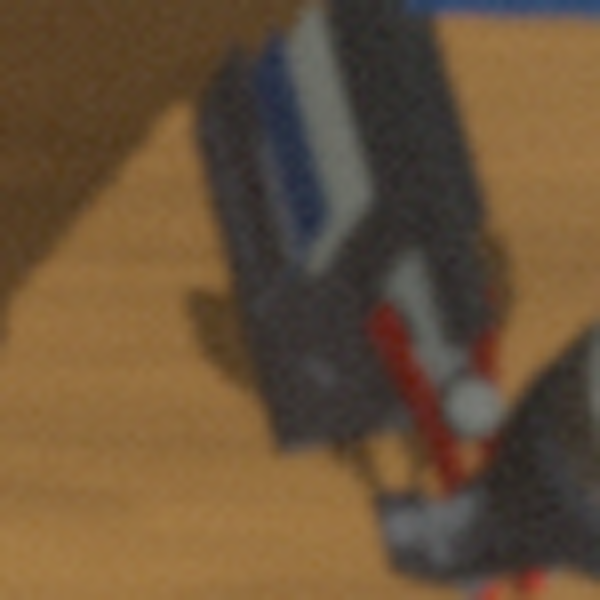

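```bash
python3 - <<'E'
from h import *
from fit import *
d=back('top',P([(472,405)],8,(290,130)),.115); j=back('top',P([(382,308),(492,295)],8,(290,130)),.107)
js=back('scene',P([(245,530),(372,517)],10,(140,170)),.1)
e=np.array([.6107,-.2327]); c,s=np.cos(.2094),np.sin(.2094)
for p in (d[0],j.mean(0),js.mean(0)):
    v=e-p[:2]; print(p,'ahead',c*v[0]+s*v[1],'lateral',-s*v[0]+c*v[1])
E
```

```text
[ 0.59193129 -0.23871724  0.115     ] ahead 0.019609547535087993 lateral 0.001984289672864886
[ 0.63145437 -0.23046158  0.107     ] ahead -0.02076631341854158 lateral 0.002124752141403723
[ 0.6445686  -0.22543761  0.1       ] ahead -0.03463842698642732 lateral -6.338120154566855e-05
```

Request:
carry_out(
  moves=[
    [-0.01,0,0,0,-1],
    [-0.01,0,0,0,-0.6],
    [-0.01,0,0.003,0,-0.5],
    [-0.01,0,0.006,0,-0.44],
    [-0.01,0,0.01,0,-0.38],
    [-0.01,0,0.013,0,-0.32],
    [-0.01,0,0.016,0,-0.26],
    [-0.01,0,0.02,0,-0.2],
    [-0.01,0,0.023,0,-0.14],
    [-0.01,0,0.026,0,-0.1],
    [-0.01,0,0.028,0,-0.06],
    [-0.01,0,0.03,0,-0.02],
  ],
)

```text
clock: 15.75
eef_pos: [0.5427, -0.2489, 0.1143]
tool_rot: [0.777, -0.629, 0.0, 0.0]
ft_force: [-0.8, 0.2, -0.5]
grip_width: 0.0419
```

```bash
python3 go.py .545 -.247 .1165 -78; python3 - <<'E'
from h import *
for n in ("scene","top"):
    im=imaging.camera(n); cv2.imwrite(f"pics/{n}12.png",im[:,:,::-1])
crop('pics/scene12.png',(140,170,75,60),10,'pics/s15.png')
crop('pics/top12.png',(290,130,75,75),8,'pics/t15.png')
E
```

```text
t 15.75 p [ 0.5427 -0.2489  0.1143] yaw -77.99 tilt [ 0. -0. -1.] q [-25.  30.   2.  62.  -0. 143.] F [-0.8  0.2 -0.5] w 0.0419
shift units [-0.014 -0.026 -0.022] roll units 0.0001
```

View pics/s15.png

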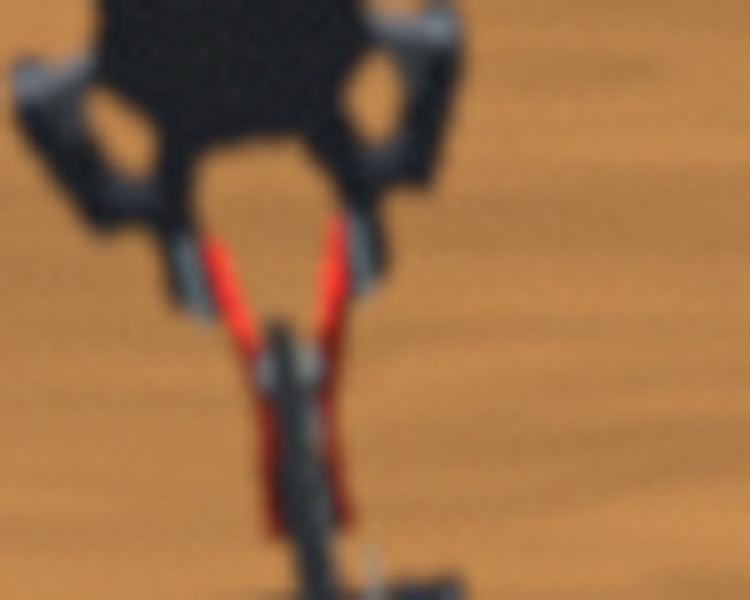

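View pics/t15.png

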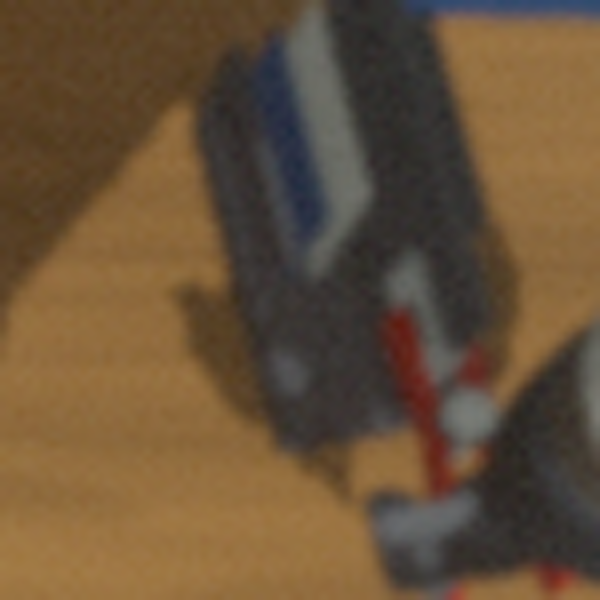

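Request:
carry_out(
  moves=[
    [0,0,0.002,0,0.03],
    [0,0,0.004,0,0.08],
    [0,0,0.005,0,0.2],
    [0,0,0.005,0,0.5],
    [0,0,0.005,0,1],
    [0,0,0.005,0,1],
    [0,0,0.005,0,1],
    [0,0,0.005,0,1],
  ],
)

```text
clock: 16.65
eef_pos: [0.5427, -0.249, 0.1138]
tool_rot: [0.777, -0.629, 0.0, 0.0]
ft_force: [0.5, 0.2, -0.0]
grip_width: 0.0856
```

```bash
python3 go.py .545 -.247 .1165 -78; python3 - <<'E'
from h import *
for n in ("scene","top"):
    im=imaging.camera(n); cv2.imwrite(f"pics/{n}13.png",im[:,:,::-1])
crop('pics/scene13.png',(140,170,75,60),10,'pics/s16.png')
crop('pics/top13.png',(290,130,75,75),8,'pics/t16.png')
E
```

```text
t 16.65 p [ 0.5427 -0.249   0.1138] yaw -77.99 tilt [ 1.e-04 -1.e-04 -1.e+00] q [-25.  30.   2.  62.  -0. 143.] F [ 0.5  0.2 -0. ] w 0.0856
shift units [-0.015 -0.026 -0.027] roll units 0.0001
```

View pics/s16.png

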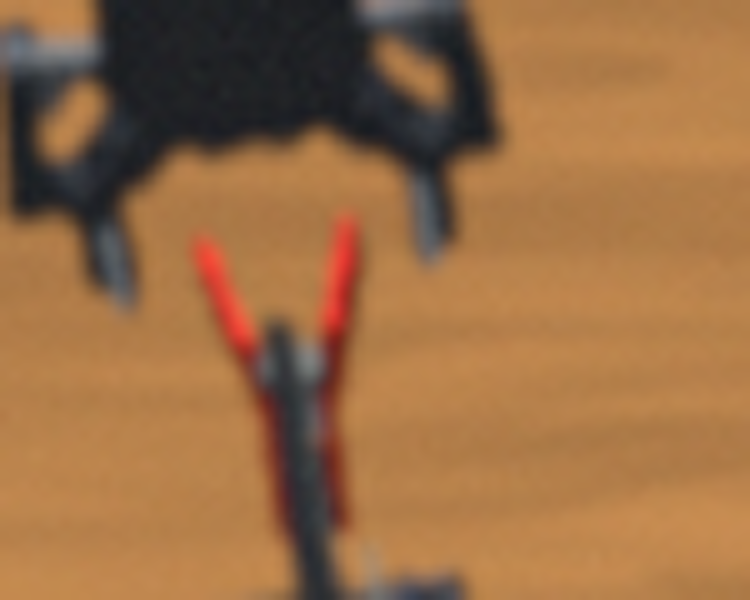

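View pics/t16.png

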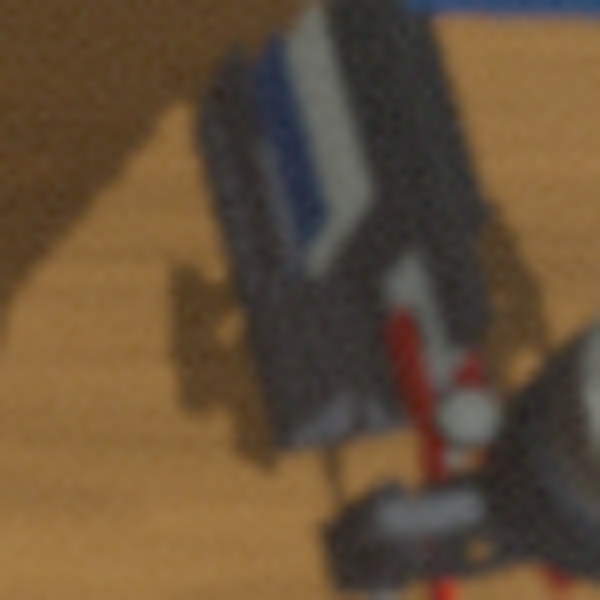

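Clipped, and the tails are free of the fingers. Next I go straight up, then back away.

Request:
carry_out(
  moves=[
    [0,0,-0.1,0,1],
    [0,0,-0.3,0,1],
    [0,0,-0.6,0,1],
    [0,0,-1,0,1],
    [0,0,-1,0,1],
    [0,0.5,-1,0,1],
    [0,1,-1,0,1],
    [0,1,-1,0,1],
  ],
)

```text
clock: 17.55
eef_pos: [0.4383, -0.2691, 0.2128]
tool_rot: [0.776, -0.631, -0.004, 0.001]
ft_force: [0.5, 0.4, 0.0]
grip_width: 0.0855
```

Request:
carry_out(
  moves=[
    [-0.3,0.4,-0.2,0,1],
    [-0.6,0.8,-0.3,0,1],
    [-1,1,-0.3,0,1],
    [-1,1,-0.3,0,1],
  ],
)

```text
clock: 17.95
eef_pos: [0.3214, -0.189, 0.2436]
tool_rot: [0.777, -0.629, -0.002, -0.0]
ft_force: [-0.4, 0.4, 0.8]
grip_width: 0.0857
```

Request:
carry_out(
  moves=[
    [-0.5,0,0,0,1],
    [-1,0,0,0,1],
    [-1,0,0,0,1],
    [-1,0,0,0,1],
  ],
)

```text
clock: 18.35
eef_pos: [0.3065, -0.0943, 0.2446]
tool_rot: [0.778, -0.628, 0.001, -0.0]
ft_force: [1.2, 0.2, 0.0]
grip_width: 0.0856
```

```bash
python3 go.py .545 -.247 .1165 -78; python3 - <<'E'
from h import *
for n in ("scene","top"):
    im=imaging.camera(n); cv2.imwrite(f"pics/{n}14.png",im[:,:,::-1])
crop('pics/scene14.png',(140,170,75,60),10,'pics/s17.png')
crop('pics/top14.png',(290,130,75,75),8,'pics/t17.png')
E
```

```text
t 18.35 p [ 0.3065 -0.0943  0.2446] yaw -77.77 tilt [ 0.0016 -0.0022 -1.    ] q [-17.  -7. -24.  73.  -0. 151.] F [1.2 0.2 0. ] w 0.0856
shift units [ 1.996 -2.004  1.288] roll units 0.0025
```

View pics/s17.png

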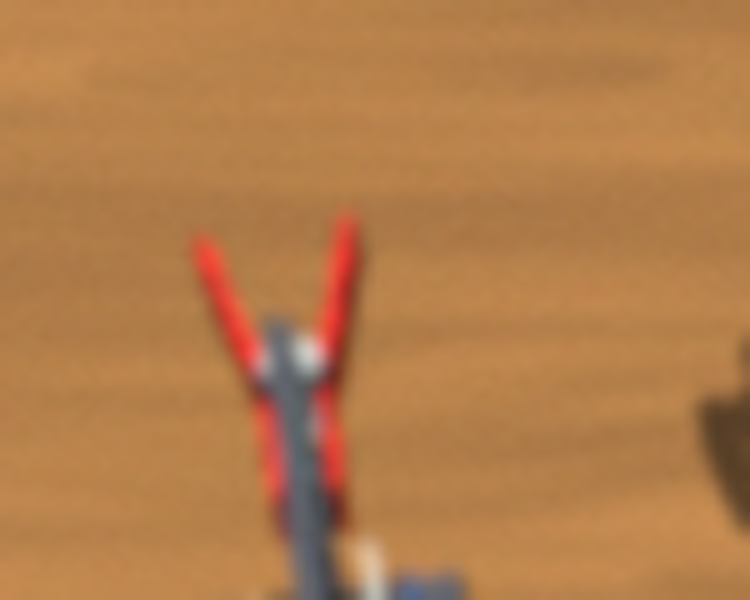

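View pics/t17.png

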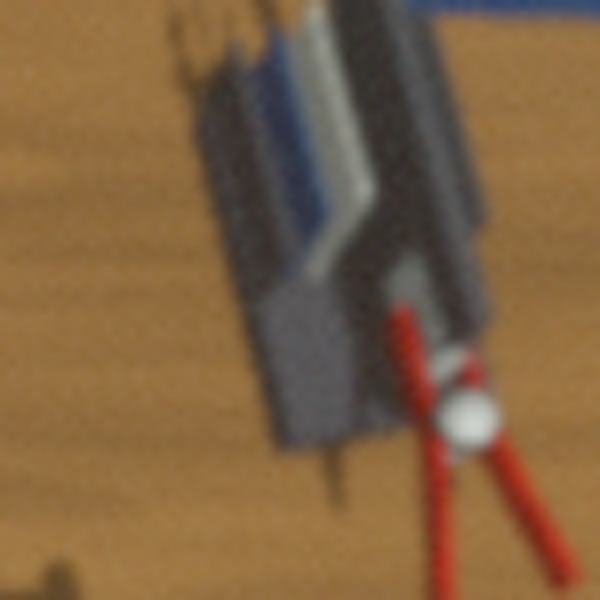

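View pics/top14.png

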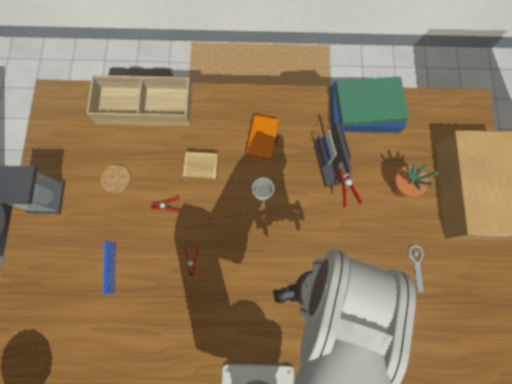

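```bash
python3 - <<'E'
from h import *
crop('pics/top14.png',(325,150,45,60),12,'pics/t18.png')
crop('pics/scene14.png',(150,180,40,50),12,'pics/s18.png')
E
```

```text
(no output)
```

View pics/t18.png

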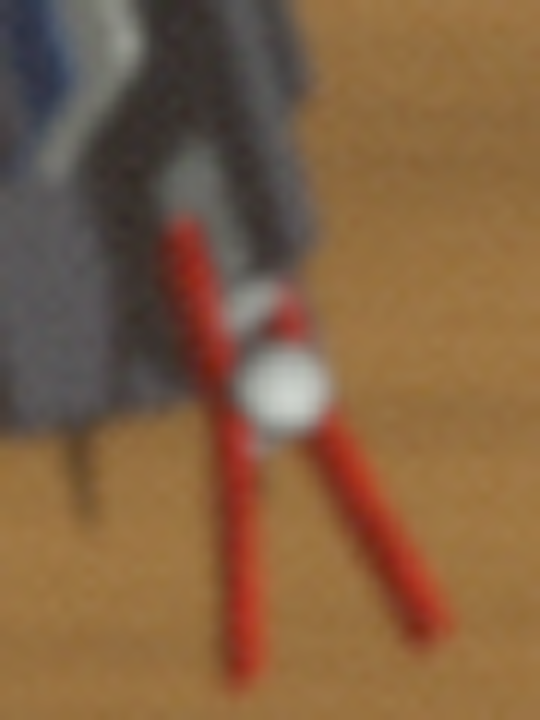

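View pics/s18.png

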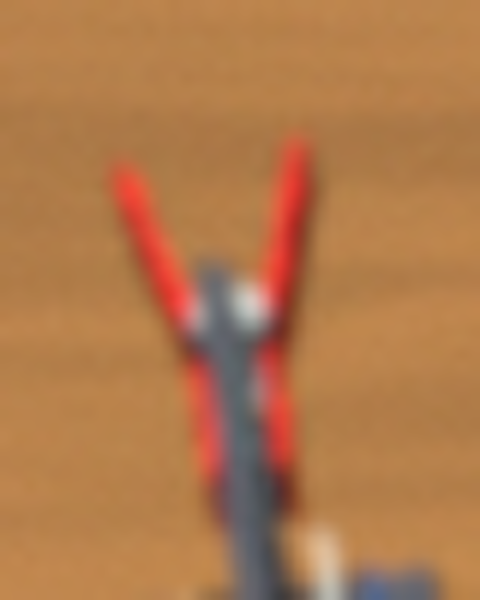

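```bash
python3 - <<'E'
from h import *
from fit import P
from scipy.optimize import least_squares
t=P([(283,388),(245,675),(432,630),(182,225)],12,(325,150)); mt=np.array([(0,0,.028),(-.062,.0225,.02),(-.062,-.0225,.02),(.046,.011,.02)])
s=P([(122,165),(300,140),(228,308)],12,(150,180)); ms=np.array([(-.063,-.0225,.02),(-.063,.0225,.02),(0,0,.03)])
def T(q,m): return R.from_euler('ZY',q[3:5]).apply(m)+q[:3]
res=lambda q:np.r_[(proj('top',T(q,mt))-t).ravel(),(proj('scene',T(q,ms))-s).ravel()]
r=least_squares(res,[.59,-.235,.085,.2,0]); q=r.x
print(q.round(4),np.degrees(q[3:]).round(1)); print(res(q).reshape(-1,2).round(1))
print('jaw',T(q,np.array([[.038,0,.011]])))
e=np.array([.6107,-.2327]);v=e-q[:2];c,s_=np.cos(q[3]),np.sin(q[3]);print('edge ahead of origin',c*v[0]+s_*v[1],-s_*v[0]+c*v[1])
J=np.linalg.inv(r.jac.T@r.jac); print('sd at .5px',(.5*np.sqrt(np.diag(J))).round(4))
E
```

```text
[ 0.5872 -0.2385  0.0825  0.2     0.0467] [11.5  2.7]
[[-0.1 -0. ]
 [ 0.  -0.3]
 [ 0.4  0.6]
 [-0.4 -0.2]
 [ 0.3 -0. ]
 [ 0.   0.1]
 [-0.4 -0. ]]
jaw [[ 0.62488404 -0.23087075  0.09168284]]
edge ahead of origin 0.024207832096567183 0.0010257508212553178
sd at .5px [0.0008 0.0008 0.0015 0.0143 0.0301]
```

```bash
python3 - <<'E'
from h import *
from fit import P,tr
print(back('top',P([(283,284),(240,290)],12,(325,150)),.115))
q=[.6107,-.2327,.2094]
im=cv2.imread('pics/top14.png')[150:210,325:370]; k=12
im=cv2.resize(im,None,fx=k,fy=k,interpolation=cv2.INTER_CUBIC)
def dr(n,pts,col):
    u=((proj(n,np.array(pts))-[325,150]+.5)*k-.5).round().astype(np.int32); cv2.polylines(im,[u],False,col,1)
dr('top',tr(q,[(0,.004,.075),(0,.004,.115),(0,-.004,.115),(0,-.004,.075),(0,.004,.075)]),(0,255,0))
dr('top',tr(q,[(0.02,.004,.15),(0,.004,.15),(0,-.004,.15),(0.02,-.004,.15)]),(255,255,0))
dr('top',tr([.5872,-.2385,.2],[(.030,-.012,.105),(.030,.012,.105)]),(0,255,255))
dr('top',tr([.5872,-.2385,.2],[(.046,-.012,.105),(.046,.012,.105)]),(0,255,255))
cv2.imwrite('pics/t19.png',im)
E
```

```text
[[ 0.61187542 -0.23838192  0.115     ]
 [ 0.61021676 -0.22844094  0.115     ]]
```

View pics/t19.png

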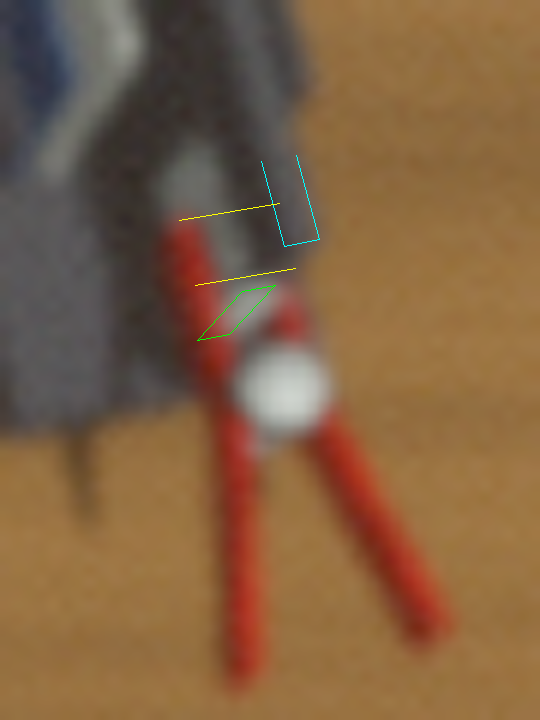

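Request:
carry_out(
  moves=[
    [0,0,0,0,1],
    [0,0,0,0,1],
    [0,0,0,0,1],
    [0,0,0,0,1],
    [0,0,0,0,1],
    [0,0,0,0,1],
    [0,0,0,0,1],
    [0,0,0,0,1],
    [0,0,0,0,1],
    [0,0,0,0,1],
  ],
)

```text
clock: 19.45
eef_pos: [0.3055, -0.0949, 0.2438]
tool_rot: [0.777, -0.629, 0.0, -0.0]
ft_force: [0.4, 0.1, 1.0]
grip_width: 0.085
```

```bash
python3 - <<'E'
from h import *
for n,b in (("scene",(150,180,40,50)),("top",(325,150,45,60))):
    im=imaging.camera(n)[:,:,::-1]; cv2.imwrite(f"pics/{n}15.png",im); x,y,w,h=b
    a=cv2.imread(f'pics/{n}14.png')[y:y+h,x:x+w].astype(np.float32)
    print(cv2.phaseCorrelate(cv2.cvtColor(a,6),cv2.cvtColor(im[y:y+h,x:x+w].astype(np.float32),6)), np.abs(a-im[y:y+h,x:x+w]).mean())
E
```

```text
((-0.002285755026115055, -0.019963159429064348), 0.9375464701652527) 1.0751667
((0.42398607313239367, -0.00041937576963491097), 1.0051074013886627) 2.0192592
```

View pics/scene15.png

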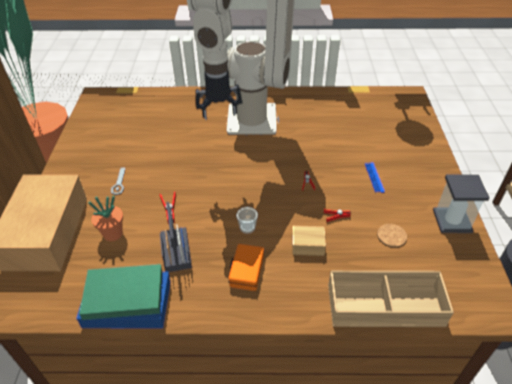

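```bash
python3 - <<'E'
from h import *
a=cv2.imread('pics/top14.png',0).astype(np.float32);b=cv2.imread('pics/top15.png',0).astype(np.float32)
for n,(x,y,w,h) in dict(light=(338,176,28,32),rack=(310,115,40,55),votive=(248,174,30,28)).items():
    A=a[y:y+h,x:x+w];B=b[y:y+h,x:x+w]
    print(n,cv2.phaseCorrelate(A-A.mean(),B-B.mean(),cv2.createHanningWindow((w,h),cv2.CV_32F)))
z=cv2.imread('pics/top0.png',0).astype(np.float32)
for n,(x,y,w,h) in dict(votive=(248,174,30,28),case=(240,105,45,60),decoy1=(145,192,40,26),decoy2=(178,245,26,36),comb=(95,235,30,64),coaster=(98,160,36,40),opener=(403,240,28,56),pot=(392,160,48,40)).items():
    A=z[y:y+h,x:x+w];B=b[y:y+h,x:x+w]
    print(n,np.round(cv2.phaseCorrelate(A-A.mean(),B-B.mean(),cv2.createHanningWindow((w,h),cv2.CV_32F))[0],2))
E
```

```text
light ((-0.027741977575733046, 0.09189297542078378), 0.9835438324759403)
rack ((-0.011951286066441469, -0.04237085329029), 1.0277514906724294)
votive ((0.06895349540938867, 0.3382985603393198), 0.7650766065385607)
votive [-3.82 -3.53]
case [ 1.12 -0.4 ]
decoy1 [0.06 0.81]
decoy2 [ 0.71 -0.24]
comb [0.93 0.1 ]
coaster [0.31 0.46]
opener [-0.14 -0.07]
pot [ 0.09 -0.17]
```

```bash
python3 -c "
from workcell import order
print(order.job_done())"
```

```text
the job is handed in; nothing more can be done
None
```

The red light is clipped on the front edge of the rack's middle panel and holding by its own spring. I drew it out of the cubby by its nose and set it down on the bench. I then squeezed it open by its tails, fitted it over the edge and let go. The job was handed in at about 19.5 s, with the arm well clear.

**Last checks (from the final pictures):**
- **Height:** the middle of the jaws is at about z = 92 mm, inside the 75–115 mm band.
- **Direction:** the light points along a yaw of 11.5°. My two fits of the panel gave 10.6° and 12.8°.
- **Level:** the fitted pitch is 2.7° with an uncertainty of about 1.7°, so it looks close to level, lamp up.
- **Depth on the edge:** the panel edge is about 24 mm ahead of the light's origin. The pads start at 30 mm, so they are fully over it by about 6 mm, give or take 2 mm.
- **Holding:** about a second later the light had moved no more than 0.1 pixel.

**What disagreed:**
- The light slid back about 4–5 mm as the jaws closed. I had aimed for the edge at 19–20 mm, so the margin is smaller than planned.
- The automatic before-and-after comparison showed shifts of about 4–5 pixels for the votive cup and 1 pixel for the orange case. In the pictures neither appears to have moved, and I put both readings down to shadows.

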